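# Top up the biscuit pocket at the tea counter

### The job

Top up the middle front pocket of the tea-counter organiser from the supply carton so that it holds exactly three teal biscuit packets, stacked flat and squarely on the one already in it. The biscuits break easily, so set each packet down rather than dropping it in; the brown packets and the spare teal one stay flat in the carton, and nothing else on the counter is disturbed.

Things in the scene. Friction and masses are not known exactly. Their poses are not given: they have to be found in the camera images.
- organiser: fixed grey sheet-metal organiser, 162 mm deep (x) x 304 mm wide (y), two rows of three pockets; origin at the centre of its underside, front at -x. Front-row walls 80 mm high (58 mm in a 44 mm wide notch in each front), wall between the rows 84 mm, rear row 105 to 115 mm, with stirrers up to 165 mm in its +y pocket. The outer front pockets' contents are lower than their walls
- pocket (a point): centre of the floor of the middle front pocket of the organiser, 4 mm above the counter and 37 mm to the front of the organiser's origin; axes as the organiser's. Inside, the pocket is 80 mm from front to back (x), 96 mm wide (y) and 76 mm deep. At the start it holds one teal packet lying flat, long axis along x
- teal_0: a stiff biscuit packet 66 x 40 x 20 mm (long axis x, width y, thickness z), 50 g, teal with a cream band and a biscuit picture on top; origin at the centre of its underside. This one starts in the pocket
- carton: fixed cardboard carton 225 mm (x) x 78 mm (y), floor 3 mm thick, long sides only 6 mm high, ends 34 mm; origin at the centre of its underside. Five packets, three teal and two brown in any order, lie flat across it (long axes along its y) in a row along x, 3 mm apart; the long sides stand 3 mm off their short ends. The counter between carton and organiser is bare for over 150 mm
- teal_1: a stiff biscuit packet 66 x 40 x 20 mm (long axis x, width y, thickness z), 50 g, teal with a cream band and a biscuit picture on top; origin at the centre of its underside. Starts in the carton
- teal_2: a stiff biscuit packet 66 x 40 x 20 mm (long axis x, width y, thickness z), 50 g, teal with a cream band and a biscuit picture on top; origin at the centre of its underside. Starts in the carton
- teal_3: a stiff biscuit packet 66 x 40 x 20 mm (long axis x, width y, thickness z), 50 g, teal with a cream band and a biscuit picture on top; origin at the centre of its underside. Starts in the carton
- brown_1: a stiff biscuit packet 66 x 40 x 20 mm (long axis x, width y, thickness z), 50 g, brown with a cream band and a biscuit picture on top; origin at the centre of its underside. Starts in the carton and stays there
- brown_2: a stiff biscuit packet 66 x 40 x 20 mm (long axis x, width y, thickness z), 50 g, brown with a cream band and a biscuit picture on top; origin at the centre of its underside. Starts in the carton and stays there
- mug: white mug with a handle, 76 mm across, 85 mm high, a bystander at the back; origin at the centre of its underside
- tea_tin: round dark green tin with a brass lid, 75 mm across, 118 mm high, a bystander at the back; origin at the centre of its underside
- sugar_jar: amber glass jar with a steel cap, 68 mm across, 100 mm high, a bystander at the back; origin at the centre of its underside
- saucer: white saucer 130 mm across, 18 mm high, a bystander on the near left, in front of the organiser; origin at the centre of its underside
- teaspoon: steel teaspoon 140 mm long lying on the counter close in front of the robot, a bystander; x along it
- milk_jug: small round steel milk cup, 66 mm across, 75 mm high, a bystander to the right of the carton; origin at the centre of its underside
Mind the look-alikes: they are no part of the job. What is shaped like the teal_2 but pink or red is not meant.

How it is judged:
On the way, in this order (a step that is already met when the one before it is completed fails the run):
1. a second teal packet lies flat on the one in the pocket (((angle between teal_1's own z axis and vertical below 0.12 rad and linear speed of teal_1 below 0.02 m/s and x of teal_1 in the frame of pocket between -0.02 and 0.02 m and y of teal_1 in the frame of pocket between -0.025 and 0.025 m and z of teal_1 in the frame of pocket between 0.015 and 0.026 m and horizontal distance between teal_1 and teal_0 below 0.013 m and angle between the x axis of teal_1 and the x axis of organiser, either way round below 0.2 rad) or (angle between teal_2's own z axis and vertical below 0.12 rad and linear speed of teal_2 below 0.02 m/s and x of teal_2 in the frame of pocket between -0.02 and 0.02 m and y of teal_2 in the frame of pocket between -0.025 and 0.025 m and z of teal_2 in the frame of pocket between 0.015 and 0.026 m and horizontal distance between teal_2 and teal_0 below 0.013 m and angle between the x axis of teal_2 and the x axis of organiser, either way round below 0.2 rad) or (angle between teal_3's own z axis and vertical below 0.12 rad and linear speed of teal_3 below 0.02 m/s and x of teal_3 in the frame of pocket between -0.02 and 0.02 m and y of teal_3 in the frame of pocket between -0.025 and 0.025 m and z of teal_3 in the frame of pocket between 0.015 and 0.026 m and horizontal distance between teal_3 and teal_0 below 0.013 m and angle between the x axis of teal_3 and the x axis of organiser, either way round below 0.2 rad))), for 0.2 s.
2. a third teal packet lies flat on top of it (((angle between teal_1's own z axis and vertical below 0.12 rad and linear speed of teal_1 below 0.02 m/s and x of teal_1 in the frame of pocket between -0.02 and 0.02 m and y of teal_1 in the frame of pocket between -0.025 and 0.025 m and z of teal_1 in the frame of pocket between 0.035 and 0.046 m and horizontal distance between teal_1 and teal_0 below 0.013 m and angle between the x axis of teal_1 and the x axis of organiser, either way round below 0.2 rad) or (angle between teal_2's own z axis and vertical below 0.12 rad and linear speed of teal_2 below 0.02 m/s and x of teal_2 in the frame of pocket between -0.02 and 0.02 m and y of teal_2 in the frame of pocket between -0.025 and 0.025 m and z of teal_2 in the frame of pocket between 0.035 and 0.046 m and horizontal distance between teal_2 and teal_0 below 0.013 m and angle between the x axis of teal_2 and the x axis of organiser, either way round below 0.2 rad) or (angle between teal_3's own z axis and vertical below 0.12 rad and linear speed of teal_3 below 0.02 m/s and x of teal_3 in the frame of pocket between -0.02 and 0.02 m and y of teal_3 in the frame of pocket between -0.025 and 0.025 m and z of teal_3 in the frame of pocket between 0.035 and 0.046 m and horizontal distance between teal_3 and teal_0 below 0.013 m and angle between the x axis of teal_3 and the x axis of organiser, either way round below 0.2 rad))), for 0.2 s.
At the end, for the whole second after the job is handed in: Three teal packets at rest in one stack in the pocket, the first one lowest: flat within 0.12 rad, lengthwise front to back within 0.2 rad, centres within 13 mm of the first one's, which is within 20 mm (sideways 25) of the pocket's centre. The other teal and both brown ones lie flat in the carton (angle between each of teal_0, brown_1, brown_2's own z axis and vertical below 0.12 rad and linear speed of each of teal_0, brown_1, brown_2 below 0.02 m/s and x of teal_0 in the frame of pocket between -0.02 and 0.02 m and y of teal_0 in the frame of pocket between -0.025 and 0.025 m and z of teal_0 in the frame of pocket between -0.005 and 0.006 m and x of brown_1 in the frame of carton between -0.095 and 0.095 m and y of brown_1 in the frame of carton between -0.012 and 0.012 m and z of each of brown_1, brown_2 in the frame of carton below 0.008 m and x of brown_2 in the frame of carton between -0.095 and 0.095 m and y of brown_2 in the frame of carton between -0.012 and 0.012 m and (((angle between teal_1's own z axis and vertical below 0.12 rad and linear speed of teal_1 below 0.02 m/s and x of teal_1 in the frame of carton between -0.095 and 0.095 m and y of teal_1 in the frame of carton between -0.012 and 0.012 m and z of teal_1 in the frame of carton below 0.008 m) and (angle between teal_2's own z axis and vertical below 0.12 rad and linear speed of teal_2 below 0.02 m/s and x of teal_2 in the frame of pocket between -0.02 and 0.02 m and y of teal_2 in the frame of pocket between -0.025 and 0.025 m and z of teal_2 in the frame of pocket between 0.015 and 0.046 m and horizontal distance between teal_2 and teal_0 below 0.013 m and angle between the x axis of teal_2 and the x axis of organiser, either way round below 0.2 rad) and (angle between teal_3's own z axis and vertical below 0.12 rad and linear speed of teal_3 below 0.02 m/s and x of teal_3 in the frame of pocket between -0.02 and 0.02 m and y of teal_3 in the frame of pocket between -0.025 and 0.025 m and z of teal_3 in the frame of pocket between 0.015 and 0.046 m and horizontal distance between teal_3 and teal_0 below 0.013 m and angle between the x axis of teal_3 and the x axis of organiser, either way round below 0.2 rad)) or ((angle between teal_1's own z axis and vertical below 0.12 rad and linear speed of teal_1 below 0.02 m/s and x of teal_1 in the frame of pocket between -0.02 and 0.02 m and y of teal_1 in the frame of pocket between -0.025 and 0.025 m and z of teal_1 in the frame of pocket between 0.015 and 0.046 m and horizontal distance between teal_1 and teal_0 below 0.013 m and angle between the x axis of teal_1 and the x axis of organiser, either way round below 0.2 rad) and (angle between teal_2's own z axis and vertical below 0.12 rad and linear speed of teal_2 below 0.02 m/s and x of teal_2 in the frame of carton between -0.095 and 0.095 m and y of teal_2 in the frame of carton between -0.012 and 0.012 m and z of teal_2 in the frame of carton below 0.008 m) and (angle between teal_3's own z axis and vertical below 0.12 rad and linear speed of teal_3 below 0.02 m/s and x of teal_3 in the frame of pocket between -0.02 and 0.02 m and y of teal_3 in the frame of pocket between -0.025 and 0.025 m and z of teal_3 in the frame of pocket between 0.015 and 0.046 m and horizontal distance between teal_3 and teal_0 below 0.013 m and angle between the x axis of teal_3 and the x axis of organiser, either way round below 0.2 rad)) or ((angle between teal_1's own z axis and vertical below 0.12 rad and linear speed of teal_1 below 0.02 m/s and x of teal_1 in the frame of pocket between -0.02 and 0.02 m and y of teal_1 in the frame of pocket between -0.025 and 0.025 m and z of teal_1 in the frame of pocket between 0.015 and 0.046 m and horizontal distance between teal_1 and teal_0 below 0.013 m and angle between the x axis of teal_1 and the x axis of organiser, either way round below 0.2 rad) and (angle between teal_2's own z axis and vertical below 0.12 rad and linear speed of teal_2 below 0.02 m/s and x of teal_2 in the frame of pocket between -0.02 and 0.02 m and y of teal_2 in the frame of pocket between -0.025 and 0.025 m and z of teal_2 in the frame of pocket between 0.015 and 0.046 m and horizontal distance between teal_2 and teal_0 below 0.013 m and angle between the x axis of teal_2 and the x axis of organiser, either way round below 0.2 rad) and (angle between teal_3's own z axis and vertical below 0.12 rad and linear speed of teal_3 below 0.02 m/s and x of teal_3 in the frame of carton between -0.095 and 0.095 m and y of teal_3 in the frame of carton between -0.012 and 0.012 m and z of teal_3 in the frame of carton below 0.008 m)))); the robot touches nothing.
It fails at once if a packet dropped into the pocket (faster than 0.5 m/s inside it) ((linear speed of teal_1 above 0.5 m/s and x of teal_1 in the frame of pocket between -0.04 and 0.04 m and y of teal_1 in the frame of pocket between -0.048 and 0.048 m and z of teal_1 in the frame of pocket below 0.07 m) or (linear speed of teal_2 above 0.5 m/s and x of teal_2 in the frame of pocket between -0.04 and 0.04 m and y of teal_2 in the frame of pocket between -0.048 and 0.048 m and z of teal_2 in the frame of pocket below 0.07 m) or (linear speed of teal_3 above 0.5 m/s and x of teal_3 in the frame of pocket between -0.04 and 0.04 m and y of teal_3 in the frame of pocket between -0.048 and 0.048 m and z of teal_3 in the frame of pocket below 0.07 m) or (linear speed of brown_1 above 0.5 m/s and x of brown_1 in the frame of pocket between -0.04 and 0.04 m and y of brown_1 in the frame of pocket between -0.048 and 0.048 m and z of brown_1 in the frame of pocket below 0.07 m) or (linear speed of brown_2 above 0.5 m/s and x of brown_2 in the frame of pocket between -0.04 and 0.04 m and y of brown_2 in the frame of pocket between -0.048 and 0.048 m and z of brown_2 in the frame of pocket below 0.07 m)).
It fails at once if another thing on the counter moved by more than 25 mm (distance of any of mug, tea_tin, sugar_jar, saucer, teaspoon, milk_jug from where it was at the start of the episode above 0.025 m).
It also fails if it takes over 72 s, if anything falls off the work surface, if the arm or the gripper's body presses on something with over 40 N, if the wrist force passes 120 N, or if a joint passes its speed limit or range.

### The arm

A 6-joint arm with a two-finger parallel gripper is mounted at the origin on the work surface. World frame = base frame: x ahead of the robot, y to its left, z up, the work surface at z = 0. Lengths are in m, angles in rad, forces in N, time in s.
With the tool pointing down it reaches from about 0.375 to 0.975 m from the base axis. Payload 3.8 kg.
Tool frame: the origin (TCP) lies midway between the tips of the shut fingers; the grasp point (between the pads) lies 19 mm behind it (robot.grip_depth is the distance from the TCP to the grasp point, in m); z points along the fingers, y is the direction in which the jaws open and shut (so a half turn about z gives the same grasp; the last joint's range is limited). The gripper opens to 85 mm and grips with 20 to 120 N. Pads are 22 mm wide; open, the fingers measure 114 mm over their backs; the gripper's body (76 mm by 85 mm) begins 54 mm behind the grasp point. The pads swing forward as they close: fully open they stand 13 mm farther back than shut.
Start: joints at [1.245, 0.264, 1.604, -0, 1.274, -0.037], TCP at [0.192, 0.647, 0.231] pointing down, gripper open.
Joint ranges: [-2.63, 2.63], [-0.94, 2.18], [0.31, 2.57], [-1.31, 4.45], [0, 2.66], [-2.55, 2.55]. Speed limits (rad/s): [2.57, 2.57, 3.14, 3.14, 3.14, 3.14].

### API

Orientations are given as a rotation vector (axis times angle).
In Python, from bench import robot gives the robot as it stands.
- The arm moves only by the shell command python3 -m pendant 'ROWS' [FORCE]. ROWS is JSON, a list of rows, each a list of 7 numbers: the shift along the tool's x, y, z in mm, then the turn, a rotation vector about the tool's x, y, z in rad, then the closure in counts, from 0 (fully open) to 255 (shut). A call has 1 to 8 rows; each row shifts and turns the commanded pose from where the row before left it, along the tool's axes as they then stand; what a row does not reach is not made up. A row lasts 1/12 s, in which the tool goes at most 41.7 mm and 7.16 degrees, less where a joint would pass 70% of its speed; a pose out of reach is approached as far as the arm can. A call is refused whole if a number of a shift passes 41.7 or a number of a turn 0.125, either way. A call with a gripper value outside its range is refused whole. The fingers move at their own pace and stop on an object; FORCE is the grip in N (left out, the last holds). Time passes only in rows, so rows that do not move let the fingers close. It gives the time, the measured TCP pose, the force and the opening at its end, in the units of the state.
- robot.read_state(): the state, without advancing time (a new reading comes with each control period).
- robot.read_camera(name): name is "side" or "top" or "wrist"; returns (picture, depth): 420x560x3 uint8, red, green, blue; 420x560 float32, m along the optical axis (not along the pixel's ray), 0 where there is no reading.
- robot.get_calibration(name): a dict with "fovy" (degrees; the focal length in pixels is half the picture's height over the tangent of half this angle, whatever the lens; pixels are square), "cx", "cy" (the principal point, pixels), "xyz" and "rotation" of the camera in the world; the wrist camera has in their place "tool_from_camera" (4x4, takes a point from camera to tool coordinates, whose origin is the TCP and whose axes are the flange's). Camera axes: x right, y up, looking along -z (the intrinsics and any distortion apply to the point x, -y, -z); pixel columns grow to the right and rows downward; lengths in m; the calibration is good to about 2 mm. The wrist camera is an equidistant fisheye: a pixel r from the principal point sees the ray r / f radians off the axis. A picture is of the moment at which its call begins: read the wrist's pose just before it. get_calibration takes no time and is no camera call.
- robot.job_done(): hands the job in, once; it reports no verdict.
Trained networks look in the newest picture that a camera, given by its name, has taken for a name from the list of things; names that differ only in an ending like _2 or _b are one class to them, and where a whole thing is asked for, a point or a joint stands for the part that bears it (a point fixed in the world has none). Each returns a list of dicts, best first, with "conf" (0 to 1); they miss things now and then, are a little off and sometimes report something else, mostly with a low value. They report only what shows in the picture. A call takes as long as a camera call. They do not tell look-alikes from the thing itself.
- robot.spot_in(query, camera): "position" ([x, y, z] in m, in the coordinates of the camera as it stood for that picture, good to about 4 mm: the middle of the surface that is visible of it).
- robot.mark_of(query, camera): "position" ([x, y, z] in m, in the coordinates of the camera as it stood for that picture, good to about 4 mm: a listed point, or the origin of a listed thing).
The state is a dict: "time": time; "joints": joint angles; "qd": joint speeds; "tau": joint torques, N m; "position": TCP position; "orientation": TCP orientation; "ft_force": force on the tool from outside, world axes, zero at the start; "torque": the same for the moment, N m; "width": finger opening in m.
Only numpy, scipy, OpenCV 4.12 (cv2) and the standard library are available. Lean on these libraries where they do the work, as an engineer would, in place of code of your own. Each camera call takes 0.05 s, during which the arm holds its last target.

## Working session

There is one attempt and no reset: what is moved stays moved. The work goes in short steps, Python scripts to look and compute and a shell command to move; the robot and the scene stay as the last step left them, time stands still between calls to the robot, and variables do not carry over. Pictures are saved under pics/ and viewed, and the job is handed in when it is done.

```bash
ls; mkdir -p pics
cat > h.py <<'E'
import numpy as np, cv2
from bench import robot
from scipy.spatial.transform import Rotation as R
def shot(cam,name):
    st=robot.read_state()
    im,d=robot.read_camera(cam)
    cv2.imwrite(f'pics/{name}.png',im[:,:,::-1]); np.savez(f'pics/{name}.npz',im=im,d=d,p=st['position'],o=st['orientation'])
    return im,d
def campose(cam,p=None,o=None):
    c=robot.get_calibration(cam)
    if cam=='wrist':
        T=np.eye(4);T[:3,:3]=R.from_rotvec(o).as_matrix();T[:3,3]=p
        return T@np.array(c['tool_from_camera'])
    T=np.eye(4);r=np.array(c['rotation']);T[:3,:3]=r if r.shape==(3,3) else R.from_rotvec(r).as_matrix();T[:3,3]=c['xyz'];return T
def world(cam,name,px=None):
    """world coords for every pixel"""
    z=np.load(f'pics/{name}.npz');d=z['d'];c=robot.get_calibration(cam)
    f=210/np.tan(np.radians(c['fovy'])/2)
    v,u=np.mgrid[:420,:560].astype(float)
    x=(u-c['cx'])/f;y=(v-c['cy'])/f
    if cam=='wrist':
        r=np.hypot(x,y)+1e-9; s=np.tan(np.minimum(r,1.5))/r; x=x*s;y=y*s
    P=np.stack([x*d,-y*d,-d],-1)
    T=campose(cam,z['p'],z['o'])
    W=P@T[:3,:3].T+T[:3,3]; W[d==0]=np.nan
    return z['im'],W
E
python3 - <<'E'
from h import *
s=robot.read_state();print({k:np.round(v,4).tolist() for k,v in s.items()})
for c in('top','side','wrist'):
    print(c,robot.get_calibration(c)); shot(c,c+'0')
    
    for q in ('pocket','teal_0','carton','organiser'):
        z=np.load(f'pics/{c}0.npz');T=campose(c,z['p'],z['o'])
        for r in robot.mark_of(q,c)[:6]: print(q,round(r['conf'],2),(T[:3,:3]@r['position']+T[:3,3]).round(3))
E
```

```text
pics
{'time': 0.0, 'joints': [1.2451, 0.2648, 1.6054, -0.0, 1.2737, -0.0369], 'qd': [0.0006, -0.0007, -0.0006, -0.0004, 0.0004, -0.001], 'tau': [-0.0028, -51.5102, -36.7313, -0.0005, 0.0131, 0.0], 'position': [0.192, 0.6463, 0.2299], 'orientation': [-0.452, -3.1085, 0.0036], 'ft_force': [-0.4439, -0.4938, -0.3542], 'torque': [-0.027, -0.0139, -0.0891], 'width': 0.0859}
top {'fovy': 49.10271231561336, 'cx': 282.67575804992737, 'cy': 209.72470774385195, 'xyz': array([ 0.35684636, -0.10042864,  1.33759431]), 'rotation': array([ 0.11419056, -0.10197993, -1.55676326])}
pocket 0.59 [0.528 0.294 0.005]
teal_0 0.88 [ 0.497 -0.394 -0.001]
teal_0 0.78 [ 0.51  -0.247 -0.003]
teal_0 0.78 [ 0.6   -0.234 -0.   ]
teal_0 0.74 [ 0.61  -0.376 -0.005]
teal_0 0.7 [ 0.507 -0.123 -0.001]
teal_0 0.65 [0.524 0.298 0.004]
carton 0.86 [ 0.513 -0.248  0.002]
organiser 0.62 [ 0.559  0.298 -0.001]
organiser 0.37 [ 0.765 -0.221 -0.002]
side {'fovy': 54.642022035002896, 'cx': 281.0199307212529, 'cy': 209.7024189291677, 'xyz': array([ 0.35523961, -0.96297942,  0.92014752]), 'rotation': array([ 0.78039094, -0.0728618 , -0.20621693])}
pocket 0.74 [0.526 0.294 0.003]
teal_0 0.77 [ 0.609 -0.382  0.001]
teal_0 0.71 [ 0.598 -0.231  0.   ]
teal_0 0.61 [ 0.519 -0.247 -0.001]
teal_0 0.6 [ 0.51  -0.12   0.001]
teal_0 0.56 [ 0.495 -0.388  0.002]
teal_0 0.55 [ 0.553 -0.24   0.002]
carton 0.59 [ 0.515 -0.25  -0.003]
carton 0.51 [ 0.518 -0.251 -0.003]
organiser 0.76 [0.567 0.293 0.002]
wrist {'fovy': 65.70646984690485, 'cx': 280.2731363206066, 'cy': 204.83563737415813, 'tool_from_camera': array([[ 4.32103264e-04,  9.60340392e-01,  2.78829957e-01,
         7.08692826e-02],
       [ 9.99999821e-01, -5.30154918e-04,  2.76247200e-04,
         8.91946818e-04],
       [ 4.13114417e-04,  2.78829788e-01, -9.60340449e-01,
        -1.44012588e-01],
       [ 0.00000000e+00,  0.00000000e+00,  0.00000000e+00,
         1.00000000e+00]])}
```

View pics/top0.png

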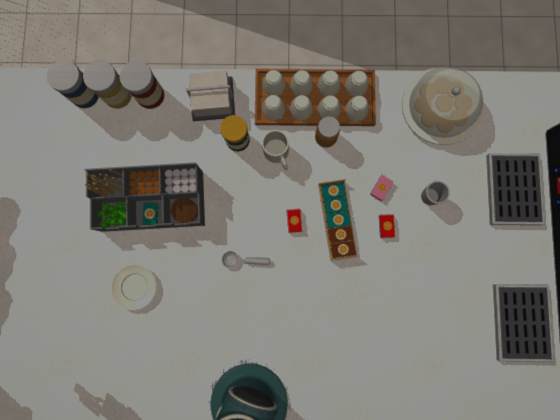

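View pics/side0.png

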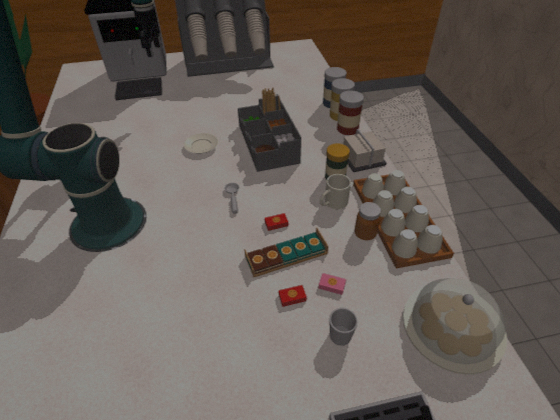

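View pics/wrist0.png

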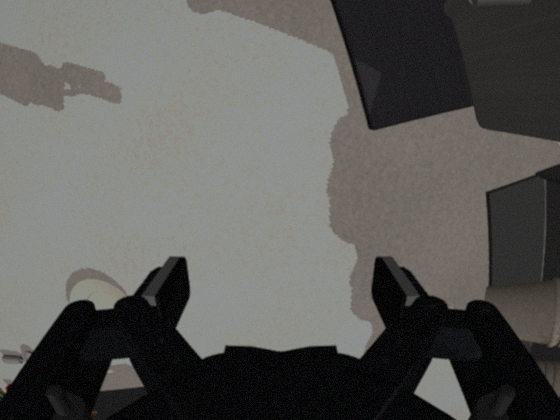

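The top view has the organiser at about (148,197), with one teal packet in its middle front pocket at (150,213). The carton is at about (338,220), with teal at rows 190, 205 and 220 and brown at 235 and 250. There are three look-alikes on the counter: red at (294,220), red at (387,226) and pink at (382,187). They lie outside the carton and are the wrong colour, so I ignore them. Next I'll measure precisely and check an enlarged crop.

```bash
cat > m.py <<'E'
from h import *
im,W=world('top','top0')
hsv=cv2.cvtColor(im,cv2.COLOR_RGB2HSV)
def rect(mask,lab):
    p=W[mask];p=p[~np.isnan(p).any(1)]
    r=cv2.minAreaRect((p[:,:2]*1000).astype(np.float32));print(lab,len(p),'c',np.round(r[0],1),'s',np.round(r[1],1),'a',round(r[2],1),'z',np.nanmedian(p[:,2]).round(4))
    return p
z=W[...,2]
v,u=np.mgrid[:420,:560]
box=lambda a,b,c,d:(u>=a)&(u<b)&(v>=c)&(v<d)
teal=(hsv[...,0]>75)&(hsv[...,0]<100)&(hsv[...,1]>120)
rect(teal&box(310,360,170,265)&(z>.012),'tealcarton')
rect(box(310,360,172,268)&(z>.014),'carton+all>14')
rect(box(310,360,172,268)&(z>.027),'carton ends')
rect(box(80,210,155,235)&(z>.07),'org')
rect(box(130,170,195,228)&(z>.015)&(z<.035),'pocket packet')
rect(teal&box(130,170,195,228),'teal0')
# org height map
print('z org mm rows'); 
for r in range(160,236,3): print(r,(z[r,84:208:4]*1000).round(0))
E
python3 m.py
python3 - <<'E'
import cv2,numpy as np
a=cv2.imread('pics/top0.png')
b=cv2.resize(a[165:275,285:400],None,fx=5,fy=5,interpolation=cv2.INTER_CUBIC)
cv2.imwrite('pics/c1.png',b)
b=cv2.resize(a[150:240,75:215],None,fx=5,fy=5,interpolation=cv2.INTER_CUBIC)
cv2.imwrite('pics/c2.png',b)
E
```

```text
tealcarton 592 c [ 555.7 -241.5] s [125.   64.2] a 8.9 z 0.0221
carton+all>14 1719 c [ 514.  -248.2] s [225.7  76.9] a 8.9 z 0.0224
carton ends 134 c [ 514.2 -248.2] s [225.3  76.9] a 8.9 z 0.0299
org 2609 c [565.  296.4] s [163.6 305. ] a 4.0 z 0.0824
pocket packet 485 c [526.3 290.7] s [ 85.5 107.1] a 3.4 z 0.0238
teal0 196 c [524.1 295.4] s [62.1 40.3] a 0.2 z 0.0231
z org mm rows
160 [-0.  1.  1. -6. -2. -4.  2.  0.  1.  1. -3. -0. -2.  3.  0. -2.  1. -2.
  1.  0.  0.  3. -5.  0. -1. -3.  6. -2.  3. -3. -3.]
163 [ -4.  -4.   1.  -0.  -1.  -2.  -5.   3.  -3.  -3.  -1.  -2.  -2.   2.
  -4.  -1.   3.   3.   3.  -2.   4.   0.  -1. 115. 115. 118. 113. 113.
 103.  -4.  nan]
166 [ -4.   1.  -1.   0.   3.  -3.   3.  -1.  -5.   1. 114. 116. 114. 116.
 116. 111. 114. 110. 109. 107.  99. 104. 101.  92.  91.  91.  87.  85.
 102.   1.   1.]
169 [114. 113. 115. 114. 107. 110. 102. 100. 102.  98.  99.  95.  90.  93.
  86.  78.  82.  76.  75.  97.  68.  65.  63.  70.  59.  72.  53.  68.
 103.  40.   1.]
172 [154.  99.  86.  78.  80.  74.  73.  72. 115.  60.  95.  64.  76.  53.
  69.  48.  71.  4
[... 2312 characters left out ...]
 67. 27. 10. 46. 45. 49. 49. 27.  4. 71.  5.]
223 [ 4. -1. 71. 43. 24. 26. 37. 42. 36. 38. 28. 72. 36. -2. 11. 24. 21. 23.
 17. 78. 79. 82. 81.  8. 57. 59. 71. 71. 60. 61.  6.]
226 [ 1.  3. 68. 43. 19. 26. 19.  4. -1. 80. 78. 81. 80. 76. 56. 62. 57. 49.
 54. 40. 38. 33. 26. 18. 15.  3.  1. -3.  0. -3. -3.]
229 [ 5. -4. 63. 61. 54. 52. 43. 41. 28. 22. 24. 16.  5.  4. -3.  0. -2. -1.
 -2. -1. -1.  3. -2. -5. -1. -2.  4. -0. -2.  2.  2.]
232 [ 5. -2. -1. -1. -4. -1.  1. -5.  2. -1.  2.  3.  3.  0. -2. -0.  1.  0.
 -1. -3. -2. -1. -3. -4. -1. -0. -5. -1. -2.  8. -1.]
235 [-1. -2.  2.  0. nan  2. -4. -3. -2.  0. -2. -4.  1.  2. -1.  2.  1. -0.
  2.  1.  2.  2. -0. -5. -1. -0. -1.  2.  5.  8. -0.]
```

View pics/c1.png

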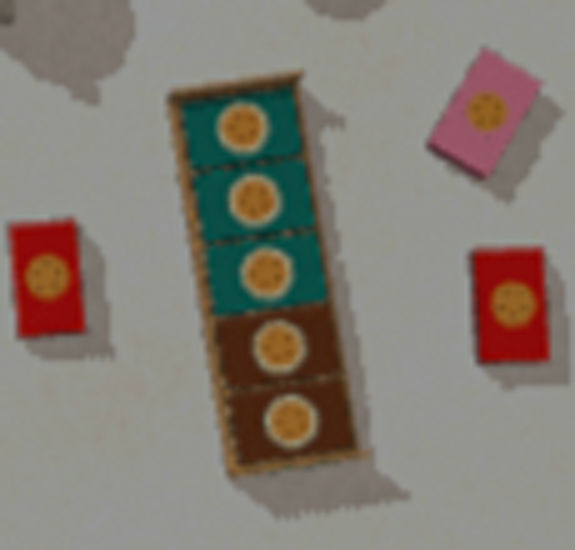

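View pics/c2.png

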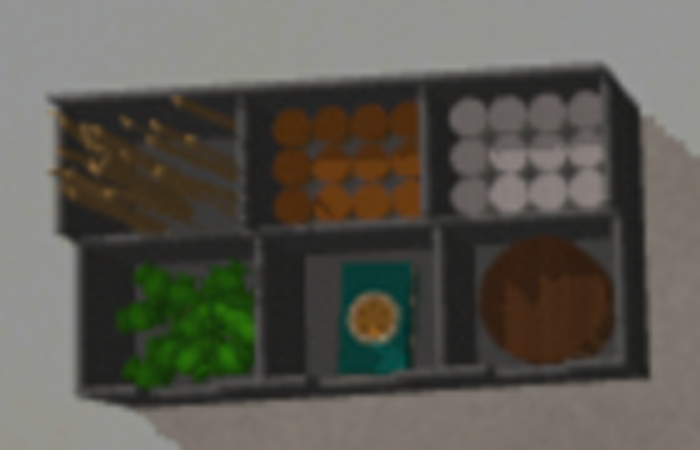

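The crop confirms it. In the carton, the far three packets are teal (crop rows 125, 200 and 270) and the near two are brown. The packets on the counter are red or pink. I'll move over the pocket for a closer look first.

```bash
cat >> h.py <<'E'
def yawnow():
    s=robot.read_state();M=R.from_rotvec(s['orientation']).as_matrix()
    return s['position']*1000 if isinstance(s['position'],np.ndarray) else np.array(s['position'])*1000, np.degrees(np.arctan2(M[1,0],M[0,0])), M
def plan(*wps):
    """wps: (x,y,z mm,yaw deg,step mm). tool assumed/levelled down; advice only"""
    p,y,M=yawnow(); Rc=R.from_matrix(M)
    print('from',p.round(1),round(y,1))
    n_tot=0
    for (X,Y,Z,yaw,step) in wps:
        t=np.array([X,Y,Z],float)
        Rt=R.from_matrix(np.array([[np.cos(np.radians(yaw)),np.sin(np.radians(yaw)),0],[np.sin(np.radians(yaw)),-np.cos(np.radians(yaw)),0],[0,0,-1.]]))
        rv=(Rc.inv()*Rt).as_rotvec()
        n=max(int(np.ceil(np.linalg.norm(t-p)/step)),int(np.ceil(np.linalg.norm(rv)/.12)),1)
        for i in range(n):
            k=n-i
            sh=np.round(Rc.inv().apply((t-p)/k),0 if k>1 else 1)
            rr=np.round((Rc.inv()*Rt).as_rotvec()/k,3); rr[np.abs(rr)<.0015]=0
            print('[%g,%g,%g,%g,%g,%g,C]'%(*(sh+0),*(rr+0)),end=', '); n_tot+=1
            p=p+Rc.apply(sh);Rc=Rc*R.from_rotvec(rr)
        print('  ->',p.round(1))
    print(n_tot,'rows')
E
python3 - <<'E'
from h import *
plan((490,290,300,184,39))
E
```

```text
from [192.3 647.1 231.3] 163.5
[-30,-20,-5,0,0,-0.028,C], [-29,-21,-5,0,0,-0.028,C], [-29,-21,-5,0,0,-0.028,C], [-28,-22,-5,0,0,-0.027,C], [-27,-23,-5,0,0,-0.028,C], [-27,-24,-5,0,0,-0.027,C], [-26,-24,-6,0,0,-0.028,C], [-25,-25,-5,0,0,-0.027,C], [-25,-26,-6,0,0,-0.028,C], [-24,-27,-5,0,0,-0.027,C], [-23,-27,-6,0,0,-0.028,C], [-23,-28,-5,0,0,-0.027,C], [-21.4,-28.2,-5.7,0,0,-0.028,C],   -> [490. 290. 300.]
13 rows
```

```bash
python3 -m pendant '[[-30,-20,-5,0,0,-0.028,0],[-29,-21,-5,0,0,-0.028,0],[-29,-21,-5,0,0,-0.028,0],[-28,-22,-5,0,0,-0.027,0],[-27,-23,-5,0,0,-0.028,0],[-27,-24,-5,0,0,-0.027,0],[-26,-24,-6,0,0,-0.028,0],[-25,-25,-5,0,0,-0.027,0]]'
python3 -m pendant '[[-25,-26,-6,0,0,-0.028,0],[-24,-27,-5,0,0,-0.027,0],[-23,-27,-6,0,0,-0.028,0],[-23,-28,-5,0,0,-0.027,0],[-21,-28,-6,0,0,-0.028,0],[0,0,0,0,0,0,0],[0,0,0,0,0,0,0]]'
python3 - <<'E'
from h import *
shot('wrist','w1'); print(yawnow()[:2])
E
```

```text
time: 1.42
position: [0.3762, 0.4264, 0.2729]
orientation: [0.104, 3.139, 0.001]
ft_force: [0.5, 0.1, -0.2]
width: 0.0853
time: 2.0
position: [0.4908, 0.2888, 0.3009]
orientation: [-0.104, 3.139, 0.001]
ft_force: [0.5, 0.1, -0.1]
width: 0.0854
(array([489.8614165 , 289.76151754, 300.44394579]), np.float64(-176.1060089035631))
```

View pics/w1.png

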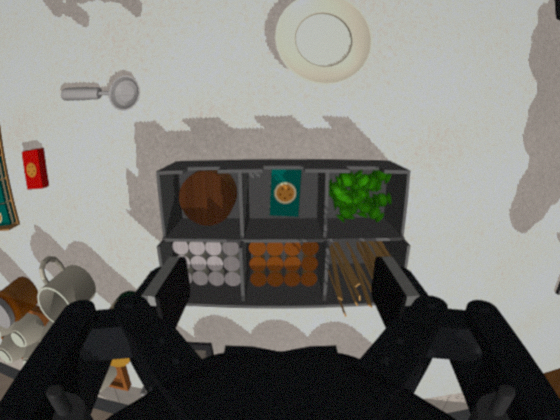

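The wrist view shows the organiser square to the tool. teal_0 is at (285,192) in the middle front pocket, and the carton edge is at the far left. Now to measure it.

```bash
cat > m2.py <<'E'
from h import *
import sys
im,W=world('wrist','w1')
hsv=cv2.cvtColor(im,cv2.COLOR_RGB2HSV)
z=W[...,2];v,u=np.mgrid[:420,:560]
def rect(mask,lab):
    m=mask.astype(np.uint8);n,l,st,_=cv2.connectedComponentsWithStats(m);k=1+np.argmax(st[1:,4]);p=W[l==k];p=p[~np.isnan(p).any(1)]
    r=cv2.minAreaRect((p[:,:2]*1000).astype(np.float32));print(lab,len(p),'c',np.round(r[0],1),'s',np.round(r[1],1),'a',round(r[2],1),'z',np.nanmedian(p[:,2]).round(4), 'mean',p.mean(0).round(4))
box=lambda a,b,c,d:(u>=a)&(u<b)&(v>=c)&(v<d)
teal=(hsv[...,0]>75)&(hsv[...,0]<100)&(hsv[...,1]>100)
rect((box(262,308,162,220)&(z>.015)&(z<.032)),'teal0 z')
rect(cv2.morphologyEx((teal&box(262,308,162,220)).astype(np.uint8),cv2.MORPH_CLOSE,np.ones((25,25))),'teal0 c')
rect(box(150,415,150,240)&(z>.066)&(z<.1),'org')
for r in range(160,310,6): print(r,(z[r,150:416:8]*1000).round(0))
print('counter',np.nanmedian(z[100:140,200:260]))
E
python3 m2.py
```

```text
teal0 z 1398 c [524.9 298.2] s [64.7 40.1] a 0.7 z 0.0252 mean [0.524  0.2982 0.0252]
teal0 c 1361 c [528.6 298.1] s [70.5 39.2] a 1.0 z 0.0252 mean [0.5246 0.298  0.0251]
org 3918 c [526.2 295.6] s [ 87.4 305.1] a 4.1 z 0.0799 mean [0.5335 0.2988 0.0777]
160 [ 3.  1.  2. -0.  1.  1.  2.  9.  9.  9.  9. 10.  9.  9. 10. 10. 12. 12.
 11. 12. 12. 12. 13. 13. 12. 13.  4.  5.  4.  5.  3.  2. -0.  2.]
166 [ 1.  3. 48. 50. 51. 50. 56. 57. 59. 57. 57. 59. 59. 59. 60. 59. 61. 59.
 60. 59. 60. 60. 60. 61. 61. 59. 60. 60. 55. 57. 56. 55.  2.  0.]
172 [ 2. 81. 82. 81. 81.  7. 47. 48. 42. 81. 81. 82. 82. 82.  5.  6. 26. 25.
 26.  5. 81. 82. 83. 80. 81. 32. 38.  5. 24. 75. 81. 82. 80.  1.]
178 [ 2. 81. 58. 26.  4. 48. 47. 48. 48. 48. 19. 82. 31.  6.  6.  6. 26. 25.
 25.  6.  6.  6. 82.  7. 40. 39. 40. 45. 39. 31. 22. 54. 78.  2.]
184 [ 1. 81. 60. 28. 49. 47. 47. 47. 46. 47. 37. 82. 33.  5.  5.  5. 26. 26.
 23.  4.  5. 10. 82. 28. 37. 40. 42. 39. 41.  4. 24. 55. 81.  1.]
190 [ 1. 80. 62. 30. 49. 48. 47. 46. 48. 47. 48.  6. 37.  5.  5.  7. 25. 26.
 26.  5.  5. 10. 82. 38. 35. 21. 35. 29. 25.  4. 28.
[... 2445 characters left out ...]
73.  74.  72.  70.  70.  85.  70.
  69.  68.  69.  68.  69.  73.  71.  73. 105.  95.  73.  74.  75.  75.
 319. 330. 339. 345. 346. 339.]
292 [350. 350. 344. 337. 326. 317.  88.  88.  88.  88.  89.  85.  88.  85.
  86.  87.  85.  85.  86.  85.  86.  86.  85.  89.  89. 134. 151. 126.
 320. 332. 342. 348. 351. 351.]
298 [353. 353. 346. 338. 329. 105. 104. 103. 103. 101. 101. 101. 102. 101.
 100.  98.  98.  99.  99. 100. 101. 100. 101. 101. 156. 104. 155. 144.
 323. 333. 342. 349. 353. 353.]
304 [352. 352. 347. 338. 330. 116. 115. 116. 116. 116. 116. 113. 113. 114.
 113. 114. 114. 113. 115. 115. 113. 115. 116. 115. 116. 117. 117. 116.
 117. 334. 343. 350. 353. 359.]
counter 0.0013761645846365744
```

Measurements so far:
- **teal_0:** about (524.8, 298.2), yaw about 1°.
- **Pocket:** about (527, 295), yaw 4°.
- **Carton:** (514, -248), yaw 8.9°, with teal packets at 0, +43 and +86 mm along its axis.

A packet's 66 mm length won't leave room for fingers inside the 80 mm pocket, and the 3 mm gaps in the carton rule out gripping by the width there. So I'll pick each packet by its ends, set it on the bare counter and regrip it by its width. I'll look at the carton first.

Run:
```python
from h import *
plan((470,-245,250,188.9,41))
```

```text
from [489.9 289.8 300.4] -176.1
[4,-38,4,0,0,-0.006,C], [4,-38,4,0,0,-0.006,C], [4,-38,4,0,0,-0.006,C], [5,-38,3,0,0,-0.006,C], [5,-38,4,0,0,-0.006,C], [5,-38,3,0,0,-0.006,C], [5,-38,4,0,0,-0.006,C], [6,-38,3,0,0,-0.006,C], [6,-38,4,0,0,-0.007,C], [6,-38,3,0,0,-0.006,C], [6,-37,4,0,0,-0.007,C], [7,-38,3,0,0,-0.006,C], [7,-37,4,0,0,-0.007,C], [7.1,-37.4,3.1,0,0,-0.006,C],   -> [ 470. -245.  250.]
14 rows
```

```bash
python3 -m pendant '[[4,-38,4,0,0,-0.006,0],[4,-38,4,0,0,-0.006,0],[4,-38,4,0,0,-0.006,0],[5,-38,3,0,0,-0.006,0],[5,-38,4,0,0,-0.006,0],[5,-38,3,0,0,-0.006,0],[5,-38,4,0,0,-0.006,0]]'
python3 -m pendant '[[6,-38,3,0,0,-0.006,0],[6,-38,4,0,0,-0.007,0],[6,-38,3,0,0,-0.006,0],[6,-37,4,0,0,-0.007,0],[7,-38,3,0,0,-0.006,0],[7,-37,4,0,0,-0.007,0],[7,-37,3,0,0,-0.006,0],[0,0,0,0,0,0,0]]'
cat > m3.py <<'E'
from h import *
import sys
im,W=world('wrist',sys.argv[1])
hsv=cv2.cvtColor(im,cv2.COLOR_RGB2HSV)
z=W[...,2]
near=(np.abs(W[...,0]-.514)<.16)&(np.abs(W[...,1]+.248)<.09)
def rect(m,lab):
    n,l,st,_=cv2.connectedComponentsWithStats(m.astype(np.uint8))
    for k in range(1,n):
        if st[k,4]<60: continue
        p=W[l==k];p=p[~np.isnan(p).any(1)]
        r=cv2.minAreaRect((p[:,:2]*1000).astype(np.float32));print(lab,len(p),'c',np.round(r[0],1),'s',np.round(r[1],1),'a',round(r[2],1),'z',np.median(p[:,2]).round(4))
rect(near&(z>.018),'all')
orange=near&(hsv[...,0]<25)&(hsv[...,1]>130)&(hsv[...,2]>130)&(z>.015)
rect(orange,'biscuit')
cream=near&(hsv[...,1]<110)&(hsv[...,2]>120)&(z>.015)
print('counter',np.nanmedian(z[near&(z<.01)]))
E
python3 - <<'E'
from h import *
shot('wrist','w2'); print(yawnow()[:2])
E
python3 m3.py w2
```

```text
time: 2.63
position: [0.4803, 0.0224, 0.2741]
orientation: [-0.181, 3.136, 0.001]
ft_force: [1.8, -0.1, -0.7]
width: 0.0852
time: 3.3
position: [0.4705, -0.2483, 0.2492]
orientation: [0.242, -3.131, 0.003]
ft_force: [-0.3, 0.6, 0.4]
width: 0.0855
(array([ 470.64608183, -245.57810188,  249.34942952]), np.float64(-171.1602481559646))
all 249 c [ 403.9 -263.7] s [ 3.5 77.5] a 9.0 z 0.0352
all 2017 c [ 428.  -260.7] s [40.1 66.1] a 9.1 z 0.0244
all 1925 c [ 470.4 -253.4] s [38.7 66.3] a 9.0 z 0.0243
all 5503 c [ 559.  -238.9] s [134.4  77.1] a 8.9 z 0.0242
all 48204 c [ 466.7 -248.2] s [ 34.5 148.9] a 8.7 z 0.3358
biscuit 274 c [ 428.7 -260. ] s [21.8 21.5] a 9.0 z 0.0249
biscuit 245 c [ 470.8 -253.3] s [21.6 22.2] a 56.8 z 0.0248
biscuit 231 c [ 513.3 -246.4] s [22.8 21.4] a 9.0 z 0.0248
biscuit 206 c [ 556.2 -239.3] s [22.4 21. ] a 8.4 z 0.0246
biscuit 171 c [ 599.  -232.7] s [21.4 21.8] a 44.1 z 0.0247
counter 0.00132990217695364
```

View pics/w2.png

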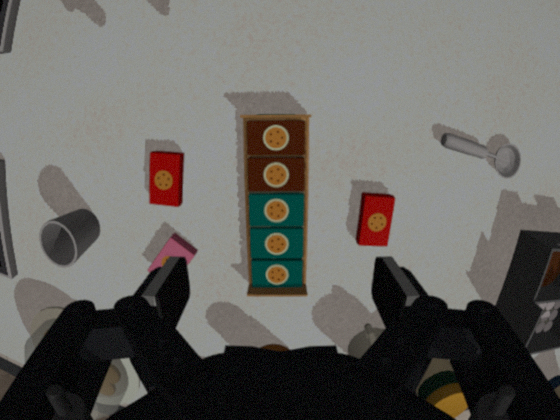

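The wrist view shows the carton packets from near to far: brown (277,137), brown (276,174), teal (277,210), teal (277,243) and teal (277,275). I'll take the teal at (277,210) first, world about (513.5, -247).

Run:
```python
from h import *
plan((513.5,-247,70,188.9,40),(513.5,-247,3,188.9,18))
```

```text
from [ 470.6 -245.6  249.3] -171.2
[-8,-2,36,0,0,0,C], [-9,-2,36,0,0,0,C], [-8,-1,36,0,0,0,C], [-9,-2,36,0,0,0,C], [-8.3,-1.1,35.3,0,0,0,C],   -> [ 513.5 -247.    70. ]
[0,0,17,0,0,0,C], [0,0,17,0,0,0,C], [0,0,16,0,0,0,C], [-0.1,-0.1,17,0,0,0,C],   -> [ 513.5 -247.     3. ]
9 rows
```

```bash
python3 -m pendant '[[-8,-2,36,0,0,0,0],[-9,-2,36,0,0,0,0],[-8,-1,36,0,0,0,0],[-9,-2,36,0,0,0,0],[-8,-1,35,0,0,0,0],[0,0,10,0,0,0,0],[0,0,0,0,0,0,0]]'
python3 - <<'E'
from h import *
shot('wrist','w3'); print(yawnow()[:2])
E
```

```text
time: 3.93
position: [0.5111, -0.2418, 0.0574]
orientation: [0.25, -3.124, -0.008]
ft_force: [-0.3, -0.5, -0.5]
width: 0.0854
(array([ 512.77010526, -243.24499129,   60.08883041]), np.float64(-170.87219656578654))
```

View pics/w3.png

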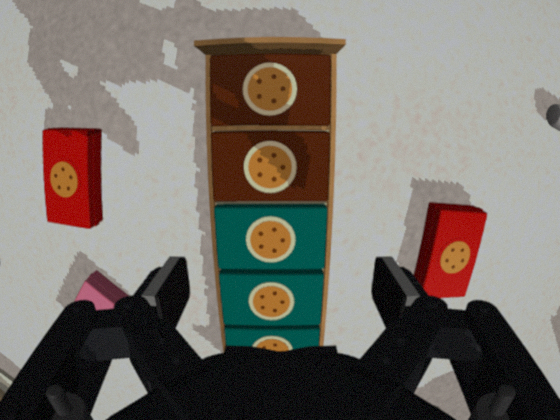

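```bash
cat > m4.py <<'E'
from h import *
import sys
def toolpts(name):
    z=np.load(f'pics/{name}.npz');im,W=world('wrist',name)
    M=R.from_rotvec(z['o']).as_matrix()
    return im,(W-z['p'])@M*1000
if __name__=='__main__':
    im,P=toolpts(sys.argv[1]);hsv=cv2.cvtColor(im,cv2.COLOR_RGB2HSV)
    m=(((hsv[...,0]<25)&(hsv[...,1]>130)&(hsv[...,2]>120))|((hsv[...,0]>75)&(hsv[...,0]<100)&(hsv[...,1]>100))|((hsv[...,2]>130)&(hsv[...,1]<130)))&(P[...,2]<int(sys.argv[2]))&(P[...,2]>int(sys.argv[3]))
    n,l,st,_=cv2.connectedComponentsWithStats(m.astype(np.uint8))
    for k in range(1,n):
        if st[k,4]<400: continue
        p=P[l==k]; r=cv2.minAreaRect(p[:,:2].astype(np.float32)); print(st[k],'c',np.round(r[0],1),'s',np.round(r[1],1),'a',round(r[2],1),'z',np.median(p[:,2]).round(1))
E
python3 m4.py w3 44 30
python3 - <<'E'
from h import *
for i in range(3): print(robot.read_state()['position'],robot.read_state()['joints'])
E
```

```text
[ 243   63   54   52 2038] c [84.1 -5. ] s [28.3 28.5] a 73.9 z 33.0
[  42  130   49   99 3785] c [  36.  -142.9] s [65.4 41.3] a 5.8 z 35.4
[ 244  141   52   52 1986] c [40.7 -5.3] s [28.3 28.7] a 62.9 z 32.7
[  215   204   112   147 14404] c [-34.2  -5. ] s [105.5  65.3] a 0.1 z 32.9
[ 424  210   63   88 3688] c [-18.7 120.6] s [66.9 41.4] a 3.6 z 36.5
[ 74 281  40  29 500] c [ -56.8 -138.6] s [25.2 28.6] a 38.8 z 35.1
[ 0.51277011 -0.24324499  0.06008883] [-4.86995022e-01  2.31482524e-01  1.98617623e+00  3.45507214e-04
  9.28093356e-01 -2.21730493e+00]
[ 0.51277011 -0.24324499  0.06008883] [-4.86995022e-01  2.31482524e-01  1.98617623e+00  3.45507214e-04
  9.28093356e-01 -2.21730493e+00]
[ 0.51277011 -0.24324499  0.06008883] [-4.86995022e-01  2.31482524e-01  1.98617623e+00  3.45507214e-04
  9.28093356e-01 -2.21730493e+00]
```

The packet sits 5 mm off in tool y and about -2.5 mm in x, so I'll correct both while descending.

```bash
python3 -m pendant '[[-1,-3,14,0,0,0,0],[-1.5,-2,14,0,0,0,0],[0,0,14,0,0,0,0],[0,0,11,0,0,0,0],[0,0,0,0,0,0,0],[0,0,0,0,0,0,0]]' 30
python3 - <<'E'
from h import *
shot('wrist','w4'); print(yawnow()[:2])
E
python3 m4.py w4 0 -40
```

```text
time: 4.48
position: [0.5168, -0.2499, 0.0085]
orientation: [0.247, -3.132, -0.0]
ft_force: [0.5, 0.3, -0.4]
width: 0.0853
(array([ 517.35971592, -250.31801871,    9.05998389]), np.float64(-170.99676422719426))
[ 183    0  211   11 1053] c [113.2   3.6] s [ 4.3 78. ] a 0.3 z -26.9
[ 251   32   75   73 4098] c [88.6  3.9] s [29.1 29. ] a 56.3 z -16.4
[   0  127   60  126 5082] c [  40.5 -133.8] s [66.8 41.4] a 4.9 z -13.0
[ 253  140   71   71 3727] c [45.6  3.9] s [28.6 28.6] a 29.2 z -16.4
[  213   225   150   129 16785] c [-12.4   4.1] s [65.5 71.2] a 89.8 z -15.9
[ 477  229   68   97 3619] c [-13.1 129.2] s [64.6 40.8] a 3.2 z -12.9
```

View pics/w4.png

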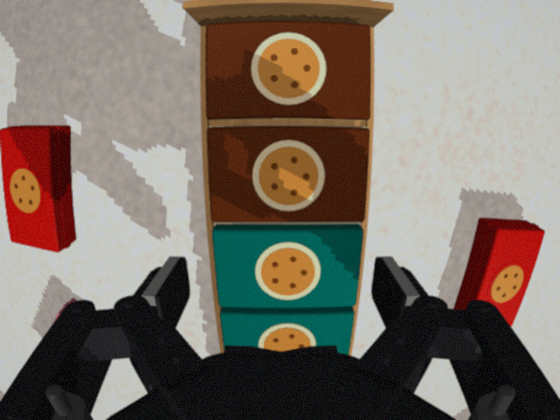

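The arm lags its commands by a few mm, so that earlier reading was taken mid-settle. I'll move +4 in y, +2.4 in x, down 5 mm, let it settle, then close.

```bash
python3 -m pendant '[[1.4,2,2,0,0,0,0],[1,2,3,0,0,0,0],[0,0,0,0,0,0,0],[0,0,0,0,0,0,0],[0,0,0,0,0,0,0]]' 30
python3 - <<'E'
from h import *
shot('wrist','w5'); print(yawnow()[:2])
E
python3 m4.py w5 0 -40
```

```text
time: 4.95
position: [0.514, -0.2466, 0.0035]
orientation: [-0.247, 3.132, -0.0]
ft_force: [0.0, 0.2, 0.3]
width: 0.0851
(array([ 514.10363473, -246.65233969,    3.50511259]), np.float64(-170.99224501291843))
[ 168    0  221   20 1343] c [111.7  -6.1] s [11.  90.4] a 5.3 z -32.0
[  202    25   171   329 17906] c [26.2  3.8] s [168.3  72.4] a 0.4 z -20.8
[188  29  17 257 797] c [ 48.8 -37.9] s [  3.6 122. ] a 89.2 z -3.9
[ 239   35   79   75 4484] c [86.4  0.1] s [29.1 28.8] a 62.7 z -21.5
[   0  134   59  126 4538] c [  37.8 -136.5] s [66.  40.3] a 7.3 z -18.0
[ 242  147   74   73 4025] c [43.2  0.1] s [28.7 28.8] a 46.2 z -21.4
[ 478  236   67   92 3432] c [-12.6 125.5] s [59.2 41.6] a 4.4 z -18.0
```

Centred at x 0 and y 0.1, with the TCP 21 mm below the packet's top. Closing now.

```bash
python3 -m pendant '[[0,0,0,0,0,0,40],[0,0,0,0,0,0,80],[0,0,0,0,0,0,80],[0,0,0,0,0,0,80],[0,0,0,0,0,0,80]]' 30
python3 - <<'E'
from h import *
shot('wrist','w6'); print(yawnow()[:2])
E
```

```text
time: 5.42
position: [0.5143, -0.2468, 0.0036]
orientation: [-0.247, 3.131, -0.001]
ft_force: [-0.0, -0.5, 2.3]
width: 0.065
(array([ 514.30364295, -246.7910168 ,    3.58519412]), np.float64(-170.99145896634084))
```

View pics/w6.png

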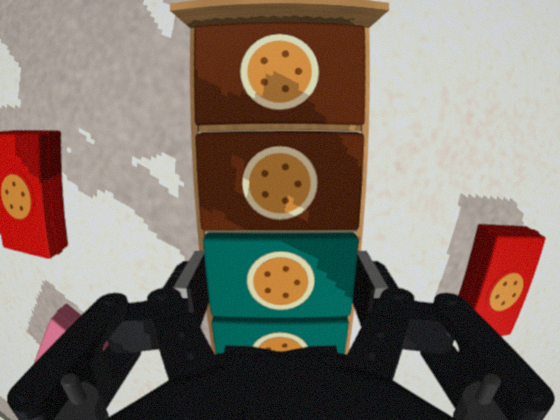

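The pads are gripping both ends at 65 mm. I'll lift slowly and carry it to the bare counter, turning as I go.

Run:
```python
from h import *
plan((514.3,-246.8,75,188.9,20),(510,20,60,92,30),(510,20,12,92,16))
```

```text
from [ 514.3 -246.8    3.6] -171.0
[0,0,-18,0,0,0,C], [0,0,-18,0,0,0,C], [0,0,-18,0,0,0,C], [0,0,-17.4,0,0,0.002,C],   -> [ 514.3 -246.8   75. ]
[-2,18,1,0,0,0.113,C], [-1,18,1,0,0,0.113,C], [2,18,1,0,0,0.113,C], [3,17,1,0,0,0.113,C], [5,17,1,0,0,0.113,C], [7,16,1,0,0,0.113,C], [9,15,1,0,0,0.113,C], [11,14,1,0,0,0.113,C], [12,13,1,0,0,0.112,C], [14,11,1,0,0,0.113,C], [15,10,1,0,0,0.112,C], [16,8,1,0,0,0.113,C], [17,6,1,0,0,0.112,C], [17,4,1,0,0,0.113,C], [17.8,2.6,0.9,0,0,0.112,C],   -> [510.  20.  60.]
[0,0,16,0,0,0,C], [0,0,16,0,0,0,C], [0,-0.1,16,0,0,0,C],   -> [510.  20.  12.]
22 rows
```

```bash
python3 -m pendant '[[0,0,-10,0,0,0,80],[0,0,-15,0,0,0,80],[0,0,-20,0,0,0,80],[0,0,-20,0,0,0,80],[0,0,-7,0,0,0,80],[0,0,0,0,0,0,80]]' 30
python3 -m pendant '[[-2,18,1,0,0,0.113,80],[-1,18,1,0,0,0.113,80],[2,18,1,0,0,0.113,80],[3,17,1,0,0,0.113,80],[5,17,1,0,0,0.113,80],[7,16,1,0,0,0.113,80],[9,15,1,0,0,0.113,80],[11,14,1,0,0,0.113,80]]'
python3 -m pendant '[[12,13,1,0,0,0.112,80],[14,11,1,0,0,0.113,80],[15,10,1,0,0,0.112,80],[16,8,1,0,0,0.113,80],[17,6,1,0,0,0.112,80],[17,4,1,0,0,0.113,80],[18,3,1,0,0,0.112,80],[0,0,0,0,0,0,80]]'
python3 -m pendant '[[0,0,0,0,0,0,80],[0,0,0,0,0,0,80]]'
python3 - <<'E'
from h import *
shot('wrist','w7'); print(yawnow()[:2])
E
```

```text
time: 5.97
position: [0.5157, -0.2475, 0.0779]
orientation: [-0.246, 3.128, -0.004]
ft_force: [0.4, -0.4, -0.4]
width: 0.0652
time: 6.63
position: [0.5105, -0.1035, 0.0657]
orientation: [-1.153, -2.919, 0.001]
ft_force: [-0.6, 0.3, -1.5]
width: 0.0654
time: 7.3
position: [0.5079, 0.0229, 0.0586]
orientation: [-2.18, -2.258, 0.002]
ft_force: [-0.6, 0.3, -1.0]
width: 0.0655
time: 7.47
position: [0.5088, 0.0202, 0.0594]
orientation: [-2.176, -2.264, 0.002]
ft_force: [-0.3, 0.1, -0.9]
width: 0.0651
(array([509.07560609,  19.90728113,  59.69497665]), np.float64(92.20455042953182))
```

View pics/w7.png

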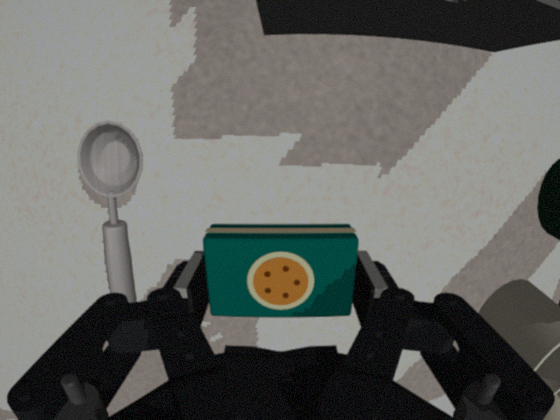

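The packet is held flat. The teaspoon handle is to the left at (120,260), so I'll check its clearance.

Run:
```python
from h import *
im,W=world('wrist','w7')
for c,r in((120,235),(120,285),(138,160),(520,300),(400,250)): print(c,r,W[r,c].round(3))
```

```text
120 235 [0.402 0.012 0.018]
120 285 [ 0.397 -0.025  0.021]
138 160 [0.417 0.062 0.012]
520 300 [ 0.704 -0.031  0.028]
400 250 [0.595 0.003 0.001]
```

```bash
python3 -m pendant '[[0,0,15,0,0,0,80],[0,0,15,0,0,0,80],[0,0,13,0,0,0,80],[0,0,9,0,0,0,80],[0,0,5,0,0,0,80],[0,0,1,0,0,0,80],[0,0,0,0,0,0,80],[0,0,0,0,0,0,80]]'
python3 -m pendant '[[0,0,0.5,0,0,0,80],[0,0,0,0,0,0,60],[0,0,0,0,0,0,30],[0,0,0,0,0,0,0],[0,0,0,0,0,0,0],[0,0,0,0,0,0,0]]'
```

```text
time: 8.18
position: [0.5102, 0.0203, 0.0028]
orientation: [2.18, 2.261, 0.001]
ft_force: [-0.1, 0.0, -0.7]
width: 0.0654
time: 8.68
position: [0.5097, 0.0205, 0.002]
orientation: [2.18, 2.262, 0.0]
ft_force: [0.4, 0.6, 0.8]
width: 0.0855
```

```bash
python3 -m pendant '[[0,0,-20,0,0,0,0],[0,0,-30,0,0,0,0],[0,0,-20,0,0,-0.12,0],[0,0,0,0,0,-0.121,0],[0,0,0,0,0,-0.121,0],[0,0,0,0,0,-0.121,0],[0,0,0,0,0,-0.121,0],[0,0,0,0,0,-0.121,0]]'
python3 -m pendant '[[0,0,0,0,0,-0.121,0],[0,0,0,0,0,-0.121,0],[0,0,0,0,0,-0.121,0],[0,0,0,0,0,-0.121,0],[0,0,0,0,0,-0.121,0],[0,0,0,0,0,-0.121,0],[0,0,0,0,0,-0.121,0],[0,0,0,0,0,0,0]]'
python3 -m pendant '[[0,0,0,0,0,0,0],[0,0,0,0,0,0,0]]'
python3 - <<'E'
from h import *
shot('wrist','w8'); print(yawnow()[:2])
E
python3 m4.py w8 60 40
```

```text
time: 9.35
position: [0.5095, 0.0205, 0.0719]
orientation: [1.227, 2.892, 0.0]
ft_force: [0.2, 0.2, 1.0]
width: 0.0854
time: 10.02
position: [0.5095, 0.0205, 0.0718]
orientation: [0.065, -3.141, 0.0]
ft_force: [-0.0, 0.7, -0.1]
width: 0.0856
time: 10.18
position: [0.5095, 0.0205, 0.0718]
orientation: [0.055, -3.141, 0.0]
ft_force: [0.7, 0.2, -0.0]
width: 0.0853
(array([509.52272677,  20.47654014,  71.78197135]), np.float64(-177.94695795837532))
[202  35  80  14 414] c [116.5 -22.3] s [ 6.4 48.1] a 7.7 z 50.9
[  56  173   61   87 3061] c [   3.6 -140.7] s [40.5 65. ] a 86.8 z 50.3
[ 250  175   64   97 5534] c [-0.2  1.5] s [65.7 38.9] a 0.0 z 50.4
[   0  236   43   83 2039] c [ -58.2 -256.2] s [64.2 83. ] a 83.3 z 47.7
```

View pics/w8.png

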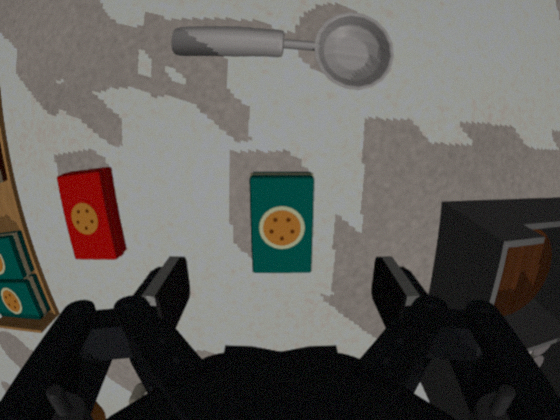

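The packet is squarely under the tool at (-0.2, 1.5). I'll regrip it across its 40 mm width, 6 mm toward the front end so the gripper body stays clear of the rear row.

```bash
python3 -m pendant '[[3,1,15,0,0,0,0],[3,0,18,0,0,0,0],[0,0,18,0,0,0,0],[0,0,12,0,0,0,0],[0,0,4,0,0,0,0],[0,0,0,0,0,0,40],[0,0,0,0,0,0,80]]' 30
python3 -m pendant '[[0,0,0,0,0,0,120],[0,0,0,0,0,0,155],[0,0,0,0,0,0,155],[0,0,0,0,0,0,155],[0,0,0,0,0,0,155],[0,0,0,0,0,0,155]]'
python3 - <<'E'
from h import *
shot('wrist','w9'); print(yawnow()[:2])
E
```

```text
time: 10.82
position: [0.5039, 0.0212, 0.005]
orientation: [-0.059, 3.141, -0.0]
ft_force: [-0.1, 0.8, 0.6]
width: 0.0641
time: 11.32
position: [0.5049, 0.0212, 0.0061]
orientation: [-0.06, 3.138, -0.0]
ft_force: [-0.4, 0.5, 5.8]
width: 0.039
(array([504.86776986,  21.19405194,   6.03058929]), np.float64(-177.81391308842277))
```

View pics/w9.png

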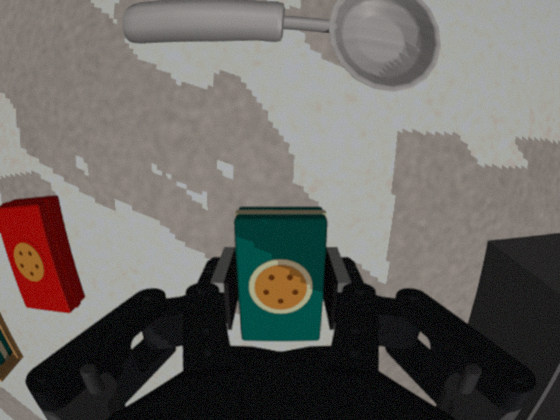

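The upward force is 5.8 N and the TCP rose 1 mm, so the tips may be touching the counter. I'll regrip 5 mm higher.

```bash
python3 -m pendant '[[0,0,0,0,0,0,110],[0,0,0,0,0,0,110],[0,0,-3,0,0,0,110],[0,0,-2,0,0,0,110],[0,0,0,0,0,0,110]]'
python3 -m pendant '[[0,0,0,0,0,0,155],[0,0,0,0,0,0,155],[0,0,0,0,0,0,155],[0,0,0,0,0,0,155],[0,0,0,0,0,0,155]]'
python3 - <<'E'
from h import *
shot('wrist','w10'); print(yawnow()[:2])
E
```

```text
time: 11.78
position: [0.5036, 0.0212, 0.0101]
orientation: [-0.06, 3.141, -0.0]
ft_force: [-0.8, 0.1, -0.3]
width: 0.0483
time: 12.2
position: [0.5038, 0.0212, 0.0101]
orientation: [-0.06, 3.141, -0.0]
ft_force: [0.1, -0.3, 4.4]
width: 0.0391
(array([503.86391316,  21.24523395,  10.13132543]), np.float64(-177.81308070027916))
```

View pics/w10.png

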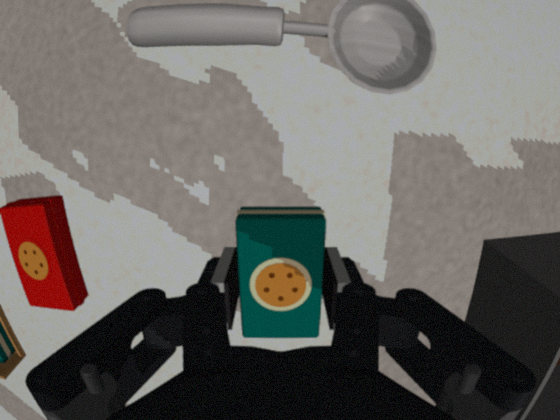

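The same force appears with 10 mm of clearance. It's just the pads swinging forward and pressing the packet down, so the grip is fine. Lifting and going over the pocket.

Run:
```python
from h import *
plan((503.9,21.2,125,182,25),(518.8,297.8,125,182,32))
```

```text
from [503.9  21.2  10.1] -177.8
[0,0,-23,0,0,0,C], [0,0,-23,0,0,0,C], [0,0,-23,0,0,0,C], [0,0,-23,0,0,0.002,C], [-0.1,0,-22.9,0,0,0,C],   -> [503.9  21.2 125. ]
[-3,31,0,0,0,0,C], [-3,31,0,0,0,0,C], [-3,31,0,0,0,0,C], [-3,30,0,0,0,0,C], [-3,31,0,0,0,0,C], [-2,30,0,0,0,0,C], [-3,31,0,0,0,0,C], [-2,30,0,0,0,0,C], [-2.9,30.8,0,0,0,0,C],   -> [518.8 297.8 125. ]
14 rows
```

```bash
python3 -m pendant '[[0,0,-10,0,0,0,155],[0,0,-20,0,0,0,155],[0,0,-25,0,0,0,155],[0,0,-25,0,0,0,155],[0,0,-20,0,0,0,155],[0,0,-15,0,0,0,155]]'
python3 -m pendant '[[-3,20,0,0,0,0,155],[-3,31,0,0,0,0,155],[-3,31,0,0,0,0,155],[-3,31,0,0,0,0,155],[-3,31,0,0,0,0,155],[-2,31,0,0,0,0,155],[-3,31,0,0,0,0,155],[-2,31,0,0,0,0,155]]'
python3 -m pendant '[[-1.5,23,0,0,0,0,155],[-1,10,0,0,0,0,155],[-0.4,5,0,0,0,0,155],[0,0,0,0,0,0,155],[0,0,0,0,0,0,155],[0,0,0,0,0,0,155]]'
python3 - <<'E'
from h import *
shot('wrist','w11'); print(yawnow()[:2])
E
```

```text
time: 12.75
position: [0.504, 0.0213, 0.127]
orientation: [-0.06, 3.139, -0.0]
ft_force: [0.1, -0.2, 0.1]
width: 0.0389
time: 13.42
position: [0.5158, 0.2603, 0.1247]
orientation: [0.06, -3.14, 0.001]
ft_force: [0.0, -0.3, -0.8]
width: 0.0392
time: 13.92
position: [0.5177, 0.2956, 0.1246]
orientation: [0.058, -3.14, 0.001]
ft_force: [0.1, 0.4, -1.4]
width: 0.0392
(array([517.82147476, 295.61097865, 124.6583798 ]), np.float64(-177.88562100973022))
```

View pics/w11.png

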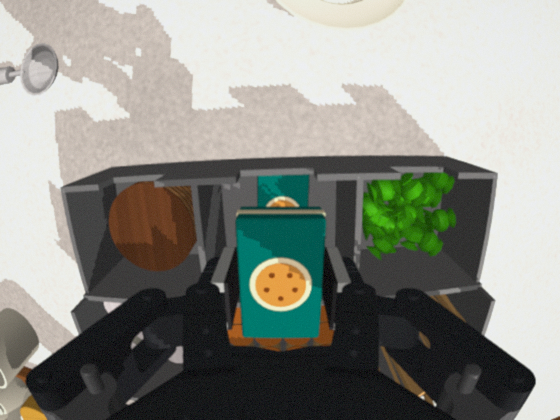

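```bash
cat > m5.py <<'E'
from m4 import *
im,P=toolpts(sys.argv[1]);z0=float(sys.argv[2]);hsv=cv2.cvtColor(im,cv2.COLOR_RGB2HSV)
z=np.load(f'pics/{sys.argv[1]}.npz');_,W=world('wrist',sys.argv[1])
v,u=np.mgrid[:420,:560]
def st(m,l):
    p=P[m];print(l,len(p),'x',np.percentile(p[:,0],[1,99]).round(1),'y',np.percentile(p[:,1],[1,50,99]).round(1),'z',np.median(p[:,2]).round(1), 'Wz',np.median(W[m][:,2]).round(4))
c=(u>200)&(u<360)&(v>100)&(v<350)
teal=(hsv[...,0]>75)&(hsv[...,0]<100)&(hsv[...,1]>100)
st(c&teal&(P[...,2]<15)&(v>212),'held')
st(c&(W[...,2]>z0)&(W[...,2]<z0+.014)&(u>240)&(u<320)&(v<205),'below')
st(c&(W[...,2]>.076)&(W[...,2]<.09)&(v<200),'front wall')
E
python3 m5.py w11 .018
```

```text
held 7668 x [-38.6  26.2] y [-18.6   1.1  20.3] z -11.1 Wz 0.1357
below 1782 x [ 0.7 35.2] y [-24.9   2.9  25.9] z 99.3 Wz 0.0253
front wall 775 x [20.2 36.1] y [-46.6  28.8  48.4] z 43.4 Wz 0.0812
```

```bash
python3 - w11 <<'E'
from m4 import *
im,P=toolpts('w11');hsv=cv2.cvtColor(im,cv2.COLOR_RGB2HSV)
v,u=np.mgrid[:420,:560]
teal=(hsv[...,0]>70)&(hsv[...,0]<105)&(hsv[...,1]>90)&(P[...,2]>90)&(u>240)&(u<330)&(v<212)
for r in range(170,212,4):
    q=P[r][teal[r]]
    if len(q)>5: print(r,len(q),'x',q[:,0].mean().round(1),'y',q[:,1].min().round(1),q[:,1].max().round(1),'z',np.median(q[:,2]).round(1))
E
```

```text
178 51 x 21.2 y -18.5 22.0 z 99.4
182 52 x 18.1 y -18.5 22.0 z 99.1
186 51 x 15.0 y -16.3 22.1 z 99.2
190 51 x 11.8 y -16.4 22.2 z 99.4
194 50 x 8.7 y -16.5 21.6 z 99.4
198 30 x 5.5 y -16.5 21.5 z 99.1
202 22 x 2.0 y -18.8 21.6 z 99.6
```

The held packet is within about 1 mm of teal_0 sideways (1.0 against 2.3) and lengthwise. I'll make that 1 mm correction and descend.

```bash
python3 -m pendant '[[-1,1,10,0,0,0,155],[0,0,18,0,0,0,155],[0,0,18,0,0,0,155],[0,0,16,0,0,0,155],[0,0,12,0,0,0,155],[0,0,6,0,0,0,155],[0,0,0,0,0,0,155],[0,0,0,0,0,0,155]]'
python3 - <<'E'
from h import *
shot('wrist','w12'); print(yawnow()[:2])
E
```

```text
time: 14.63
position: [0.519, 0.2978, 0.0447]
orientation: [0.059, -3.141, 0.0]
ft_force: [0.7, 0.0, -0.3]
width: 0.039
(array([519.49712794, 298.1972822 ,  45.4194644 ]), np.float64(-177.82330999739924))
```

View pics/w12.png

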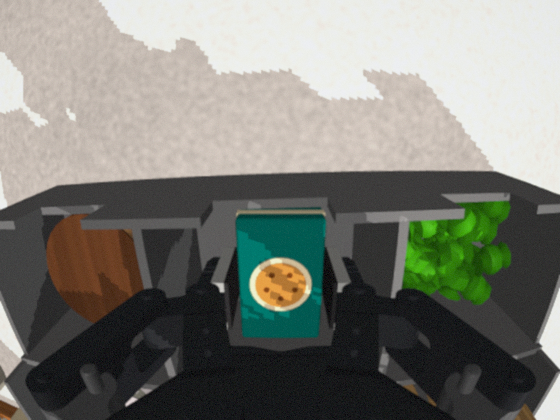

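```bash
python3 -m pendant '[[0,-1,4,0,0,0,155],[0,0,3,0,0,0,155],[0,0,2,0,0,0,155],[0,0,0,0,0,0,155],[0,0,0,0,0,0,155]]'
python3 -m pendant '[[0,0,1,0,0,0,155],[0,0,0.5,0,0,0,155],[0,0,0,0,0,0,155]]'
```

```text
time: 15.1
position: [0.5188, 0.297, 0.0357]
orientation: [0.06, -3.141, 0.0]
ft_force: [0.6, -0.3, 0.4]
width: 0.0391
time: 15.35
position: [0.5191, 0.2972, 0.0345]
orientation: [-0.06, 3.141, 0.0]
ft_force: [-1.6, -0.1, -1.2]
width: 0.0387
```

```bash
python3 -m pendant '[[0,0,0.7,0,0,0,155],[0,0,0,0,0,0,155],[0,0,0,0,0,0,155]]'
```

```text
time: 15.6
position: [0.5191, 0.2972, 0.0342]
orientation: [-0.06, 3.141, 0.001]
ft_force: [-1.0, -0.5, 4.4]
width: 0.0391
```

It's in contact at 4.4 N, so I'll open partway and retreat straight up.

```bash
python3 -m pendant '[[0,0,0,0,0,0,130],[0,0,0,0,0,0,120],[0,0,0,0,0,0,108],[0,0,0,0,0,0,108],[0,0,0,0,0,0,108],[0,0,0,0,0,0,108]]'
python3 -m pendant '[[0,0,-5,0,0,0,108],[0,0,-15,0,0,0,108],[0,0,-25,0,0,0,108],[0,0,-30,0,0,0,108],[0,0,-35,0,0,0,108],[0,0,-35,0,0,0,60],[0,0,0,0,0,0,0],[0,0,0,0,0,0,0]]'
python3 - <<'E'
from h import *
shot('wrist','w13'); print(yawnow()[:2])
E
python3 m4.py w13 150 120
```

```text
time: 16.1
position: [0.5193, 0.2941, 0.0338]
orientation: [0.061, -3.141, 0.007]
ft_force: [-0.5, -11.5, 6.8]
width: 0.0488
time: 16.77
position: [0.521, 0.2983, 0.1821]
orientation: [-0.06, 3.135, 0.005]
ft_force: [-0.2, 0.4, -0.7]
width: 0.0829
(array([519.44764731, 297.47483546, 179.57880999]), np.float64(-177.8062014494683))
[ 256  160   45   71 3050] c [-3.3 -1.2] s [64.7 39.5] a 0.1 z 136.8
```

View pics/w13.png

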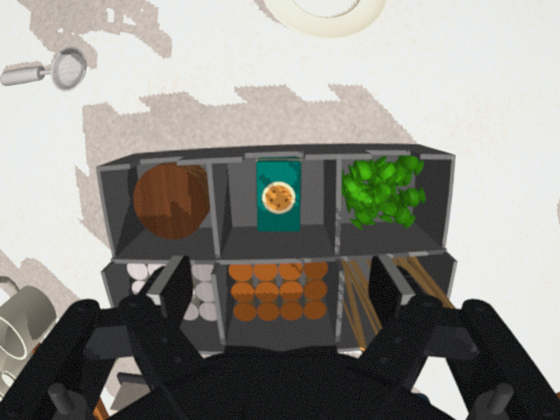

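The second packet lies flat on teal_0 in the middle of the pocket, at (279,197). While opening, a finger nudged the +y wall with 11 N, so next time I'll open less. Now for the next teal packet, at about (557, -240).

Run:
```python
from h import *
plan((530,-240,120,188.9,41),(557,-240,45,188.9,40))
```

```text
from [519.4 297.5 179.6] -177.8
[1,-38,4,0,0,-0.008,C], [1,-38,4,0,0,-0.008,C], [1,-38,4,0,0,-0.008,C], [2,-38,4,0,0,-0.008,C], [2,-39,4,0,0,-0.009,C], [2,-38,4,0,0,-0.008,C], [3,-38,4,0,0,-0.009,C], [3,-39,4,0,0,-0.008,C], [3,-38,4,0,0,-0.009,C], [4,-38,5,0,0,-0.008,C], [4,-39,4,0,0,-0.009,C], [4,-38,5,0,0,-0.008,C], [4,-38,4,0,0,-0.009,C], [5.1,-38.9,5,0,0.002,-0.008,C],   -> [ 530. -240.  120.]
[-13,-2,37,0,0,0,C], [-13.6,-2.3,38,0,0,0,C],   -> [ 557. -240.   45.]
16 rows
```

```bash
python3 -m pendant '[[1,-38,4,0,0,-0.008,0],[1,-38,4,0,0,-0.008,0],[1,-38,4,0,0,-0.008,0],[2,-38,4,0,0,-0.008,0],[2,-39,4,0,0,-0.009,0],[2,-38,4,0,0,-0.008,0],[3,-38,4,0,0,-0.009,0],[3,-39,4,0,0,-0.008,0]]'
python3 -m pendant '[[3,-38,4,0,0,-0.009,0],[4,-38,5,0,0,-0.008,0],[4,-39,4,0,0,-0.009,0],[4,-38,5,0,0,-0.008,0],[4,-38,4,0,0,-0.009,0],[5,-39,5,0,0,-0.008,0],[-13,-2,37,0,0,0,0],[-14,-2,38,0,0,0,0]]'
python3 -m pendant '[[0,0,0,0,0,0,0],[0,0,0,0,0,0,0],[0,0,0,0,0,0,0],[0,0,0,0,0,0,0]]'
python3 - <<'E'
from h import *
shot('wrist','w14'); print(yawnow()[:2])
E
python3 m4.py w14 30 10
```

```text
time: 17.48
position: [0.5222, -0.0108, 0.1439]
orientation: [0.165, -3.133, -0.001]
ft_force: [1.1, 0.2, 0.3]
width: 0.0855
time: 18.15
position: [0.5574, -0.2439, 0.0442]
orientation: [-0.236, 3.13, -0.003]
ft_force: [-0.2, -0.5, -0.1]
width: 0.0854
time: 18.48
position: [0.5575, -0.2403, 0.0465]
orientation: [-0.245, 3.13, -0.002]
ft_force: [0.3, -0.4, 0.8]
width: 0.0856
(array([ 557.9685936 , -240.53542995,   47.2379567 ]), np.float64(-171.0634077081425))
[ 252    0   57   27 1169] c [123.3   0.5] s [15.6 28.6] a 0.0 z 21.2
[ 252   53   57   55 2319] c [87.6  0.6] s [28.1 28.1] a 89.9 z 21.4
[  33  108   47   56 1062] c [  65.7 -138.4] s [34.1 41.7] a 7.5 z 25.2
[ 448  140   66  105 4381] c [ 27.8 126.3] s [66.2 40.7] a 3.4 z 24.8
[  221   204   120   127 13564] c [-19.8   1.1] s [65.2 83.3] a 89.9 z 22.2
[  45  227   70   79 3148] c [ -30.7 -141. ] s [67.5 39.9] a 39.6 z 25.4
```

View pics/w14.png

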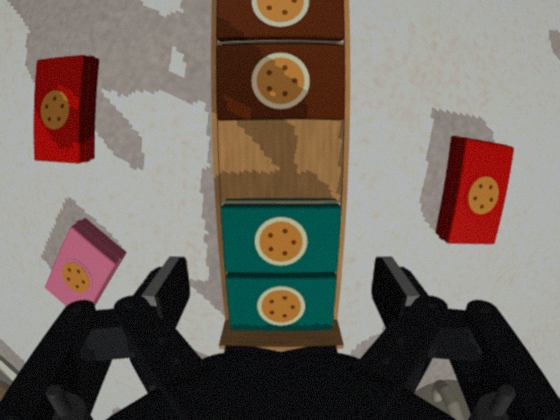

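The remaining teal packets are at (281,241) and (281,305), with the empty slot at (280,160). The target at (281,241) is within 1.5 mm, so I'll descend and grip.

```bash
python3 -m pendant '[[1.2,0,14,0,0,0,0],[0,0,14,0,0,0,0],[0,0,10,0,0,0,0],[0,0,5.5,0,0,0,0],[0,0,0,0,0,0,0],[0,0,0,0,0,0,0],[0,0,0,0,0,0,0]]' 30
python3 -m pendant '[[0,0,0,0,0,0,40],[0,0,0,0,0,0,80],[0,0,0,0,0,0,80],[0,0,0,0,0,0,80],[0,0,0,0,0,0,80]]' 30
python3 - <<'E'
from h import *
shot('wrist','w15'); print(yawnow()[:2])
plan((556.5,-240,75,188.9,20),(510,20,60,92,30))
E
```

```text
time: 19.12
position: [0.5559, -0.2406, 0.0015]
orientation: [-0.244, 3.132, -0.0]
ft_force: [0.1, 0.7, 0.5]
width: 0.0858
time: 19.53
position: [0.5563, -0.2409, 0.0019]
orientation: [-0.243, 3.131, -0.001]
ft_force: [0.2, -0.7, 4.5]
width: 0.0654
(array([ 556.26503627, -240.88675539,    1.91237797]), np.float64(-171.11184744555445))
from [ 556.3 -240.9    1.9] -171.1
[0,0,-18,0,0,0,C], [0,0,-18,0,0,0,C], [0,0,-19,0,0,0,C], [-0.5,0.8,-18.1,0,0,0,C],   -> [ 556.5 -240.    75. ]
[0,18,1,0,0,0.113,C], [2,17,1,0,0,0.113,C], [4,17,1,0,0,0.113,C], [6,16,1,0,0,0.113,C], [8,16,1,0,0,0.113,C], [10,15,1,0,0,0.113,C], [11,13,1,0,0,0.113,C], [13,12,1,0,0,0.113,C], [14,11,1,0,0,0.112,C], [15,9,1,0,0,0.113,C], [16,7,1,0,0,0.112,C], [17,5,1,0,0,0.113,C], [18,3,1,0,0,0.112,C], [18,1,1,0,0,0.113,C], [17.1,-0.4,0.8,0,0,0.112,C],   -> [510.  20.  60.]
19 rows
```

View pics/w15.png

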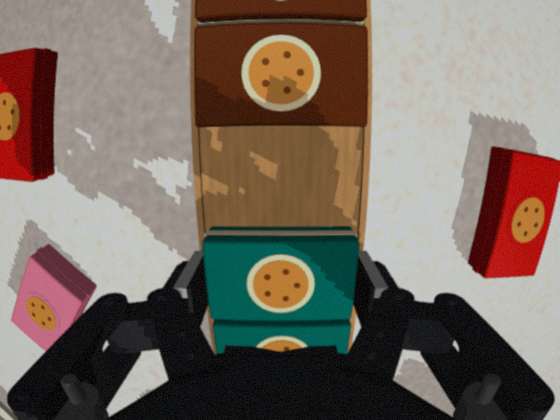

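Gripped by the ends at 65 mm. Lifting and carrying.

```bash
python3 -m pendant '[[0,0,-10,0,0,0,80],[0,0,-15,0,0,0,80],[0,0,-20,0,0,0,80],[0,0,-20,0,0,0,80],[0,0,-8,0,0,0,80],[0,0,0,0,0,0,80]]' 30
python3 -m pendant '[[0,18,1,0,0,0.113,80],[2,17,1,0,0,0.113,80],[4,17,1,0,0,0.113,80],[6,16,1,0,0,0.113,80],[8,16,1,0,0,0.113,80],[10,15,1,0,0,0.113,80],[11,13,1,0,0,0.113,80],[13,12,1,0,0,0.113,80]]'
python3 -m pendant '[[14,11,1,0,0,0.112,80],[15,9,1,0,0,0.113,80],[16,7,1,0,0,0.112,80],[17,5,1,0,0,0.113,80],[18,3,1,0,0,0.112,80],[18,1,1,0,0,0.113,80],[17,-0.4,1,0,0,0.112,80],[0,0,0,0,0,0,80]]'
python3 -m pendant '[[0,0,0,0,0,0,80],[0,0,0,0,0,0,80]]'
python3 - <<'E'
from h import *
shot('wrist','w16'); print(yawnow()[:2])
E
```

```text
time: 20.08
position: [0.5573, -0.2414, 0.0769]
orientation: [-0.243, 3.128, -0.004]
ft_force: [0.8, 0.3, -1.1]
width: 0.0651
time: 20.75
position: [0.5302, -0.1012, 0.0645]
orientation: [-1.156, -2.918, 0.001]
ft_force: [-0.5, -0.2, -0.2]
width: 0.0649
time: 21.42
position: [0.5066, 0.0216, 0.0573]
orientation: [-2.182, -2.256, 0.003]
ft_force: [-0.3, 0.8, -0.7]
width: 0.0652
time: 21.58
position: [0.5085, 0.019, 0.0584]
orientation: [-2.179, -2.263, 0.002]
ft_force: [0.5, 0.2, -0.9]
width: 0.0651
(array([508.79523877,  18.77128332,  58.61504548]), np.float64(92.10034884505895))
```

View pics/w16.png

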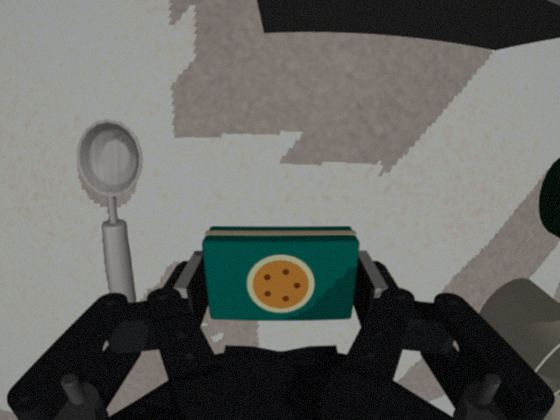

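```bash
python3 -m pendant '[[0,0,15,0,0,0,80],[0,0,15,0,0,0,80],[0,0,13,0,0,0,80],[0,0,9,0,0,0,80],[0,0,5,0,0,0,80],[0,0,1.5,0,0,0,80],[0,0,0,0,0,0,80],[0,0,0,0,0,0,80]]'
python3 -m pendant '[[0,0,0.7,0,0,0,80],[0,0,0.5,0,0,0,80],[0,0,0,0,0,0,80]]'
```

```text
time: 22.3
position: [0.5096, 0.0192, 0.0011]
orientation: [2.182, 2.259, 0.001]
ft_force: [-0.1, -0.1, -0.5]
width: 0.0652
time: 22.55
position: [0.5094, 0.0194, -0.0001]
orientation: [2.182, 2.26, 0.001]
ft_force: [-0.1, -0.7, -1.0]
width: 0.0651
```

```bash
python3 -m pendant '[[0,0,0.6,0,0,0,80],[0,0,0,0,0,0,60],[0,0,0,0,0,0,30],[0,0,0,0,0,0,0],[0,0,0,0,0,0,0],[0,0,0,0,0,0,0]]'
python3 -m pendant '[[0,0,-20,0,0,0,0],[0,0,-30,0,0,0,0],[0,0,-22,0,0,-0.12,0],[0,0,0,0,0,-0.121,0],[0,0,0,0,0,-0.121,0],[0,0,0,0,0,-0.121,0],[0,0,0,0,0,-0.121,0],[0,0,0,0,0,-0.121,0]]'
python3 -m pendant '[[0,0,0,0,0,-0.121,0],[0,0,0,0,0,-0.121,0],[0,0,0,0,0,-0.121,0],[0,0,0,0,0,-0.121,0],[0,0,0,0,0,-0.121,0],[0,0,0,0,0,-0.121,0],[0,0,0,0,0,-0.121,0],[0,0,0,0,0,0,0]]'
python3 -m pendant '[[0,0,0,0,0,0,0],[0,0,0,0,0,0,0]]'
python3 - <<'E'
from h import *
shot('wrist','w17'); print(yawnow()[:2])
E
python3 m4.py w17 60 40
```

```text
time: 23.05
position: [0.5091, 0.0194, -0.0011]
orientation: [2.182, 2.26, 0.0]
ft_force: [-1.0, -0.2, 0.5]
width: 0.085
time: 23.72
position: [0.509, 0.0194, 0.0709]
orientation: [1.23, 2.89, 0.0]
ft_force: [0.2, 0.0, -0.9]
width: 0.0856
time: 24.38
position: [0.5089, 0.0194, 0.0708]
orientation: [0.062, -3.141, 0.0]
ft_force: [0.1, -0.2, -0.3]
width: 0.085
time: 24.55
position: [0.509, 0.0194, 0.0708]
orientation: [0.052, -3.141, 0.0]
ft_force: [-0.2, 0.5, 0.3]
width: 0.0853
(array([508.97216507,  19.39279147,  70.77929204]), np.float64(-178.06342879762806))
[211  35  72  14 403] c [115.4 -19.4] s [ 6.  43.1] a 6.3 z 50.0
[  58  175   59   87 3037] c [   2.4 -139.5] s [40.5 65.4] a 86.9 z 49.3
[ 249  175   64   97 5589] c [0.4 1.1] s [38.9 65.5] a 89.7 z 49.4
[  0 281  44  40 967] c [ -80.1 -253.1] s [66. 40.] a 82.9 z 46.8
```

The packet is at (0.4, 1.1) in the tool frame, again 6 mm behind where I want it. Regripping by the width.

```bash
python3 -m pendant '[[3,0.5,14,0,0,0,0],[3,0,17,0,0,0,0],[0,0,15,0,0,0,0],[0,0,11,0,0,0,0],[0,0,4,0,0,0,0],[0,0,0,0,0,0,40],[0,0,0,0,0,0,80]]' 30
python3 -m pendant '[[0,0,0,0,0,0,120],[0,0,0,0,0,0,155],[0,0,0,0,0,0,155],[0,0,0,0,0,0,155],[0,0,0,0,0,0,155],[0,0,0,0,0,0,155]]'
python3 - <<'E'
from h import *
shot('wrist','w18'); print(yawnow()[:2])
E
python3 m5.py w18 .018
```

```text
time: 25.18
position: [0.5033, 0.0197, 0.01]
orientation: [-0.056, 3.141, -0.0]
ft_force: [-0.2, -0.1, 0.5]
width: 0.0637
time: 25.68
position: [0.5043, 0.0197, 0.011]
orientation: [-0.057, 3.139, -0.0]
ft_force: [-0.7, -1.0, 6.2]
width: 0.0393
(array([504.26556823,  19.64555591,  10.9623769 ]), np.float64(-177.9280872476237))
held 7689 x [-36.5  27.7] y [-19.1   0.7  20.9] z -10.4 Wz 0.0213Traceback (most recent call last):
  File "m5.py", line 10, in <module>
    st(c&(W[...,2]>z0)&(W[...,2]<z0+.014)&(u>240)&(u<320)&(v<205),'below')
    ~~^^^^^^^^^^^^^^^^^^^^^^^^^^^^^^^^^^^^^^^^^^^^^^^^^^^^^^^^^^^^^^^^^^^^
  File "m5.py", line 6, in st
    p=P[m];print(l,len(p),'x',np.percentile(p[:,0],[1,99]).round(1),'y',np.percentile(p[:,1],[1,50,99]).round(1),'z',np.median(p[:,2]).round(1), 'Wz',np.median(W[m][:,2]).round(4))
                              ~~~~~~~~~~~~~^^^^^^^^^^^^^^^
    return _quantile_unchecked(
        a, q, axis, out, overwrite_input, method, keepdims, weights)
    return _ureduce(a,
                    func=_quantile_ureduce_func,
    ...<5 lines>...
                    overwrite_input=overwrite_input,
                    method=method)
    r = func(a, **kwargs)
    result = _quantile(arr,
                       quantiles=q,
    ...<2 lines>...
                       out=out,
                       weights=wgt)
    slices_having_nans = np.isnan(arr[-1, ...])
                                  ~~~^^^^^^^^^
IndexError: index -1 is out of bounds for axis 0 with size 0
```

View pics/w18.png

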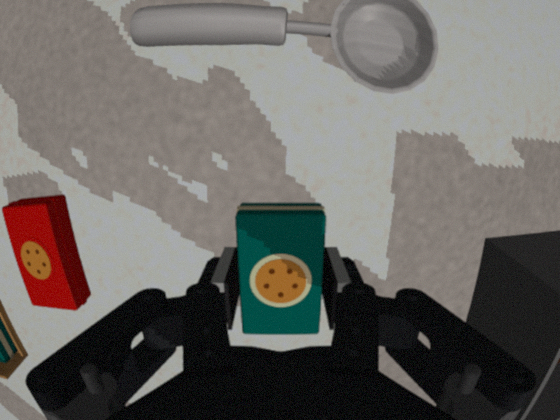

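Gripped at 39 mm. Lifting and carrying to about (519, 296).

```bash
python3 -m pendant '[[0,0,-10,0,0,0,155],[0,0,-20,0,0,0,155],[0,0,-25,0,0,0,155],[0,0,-25,0,0,0,155],[0,0,-25,0,0,0,155],[0,0,-20,0,0,0,155]]'
python3 -m pendant '[[-3,20,0,0,0,0,155],[-3,31,0,0,0,0,155],[-3,31,0,0,0,0,155],[-3,31,0,0,0,0,155],[-3,31,0,0,0,0,155],[-3,31,0,0,0,0,155],[-3,31,0,0,0,0,155],[-2,31,0,0,0,0,155]]'
python3 -m pendant '[[-1.5,23,0,0,0,0,155],[-1,11,0,0,0,0,155],[-0.4,5,0,0,0,0,155],[0,0,0,0,0,0,155],[0,0,0,0,0,0,155],[0,0,0,0,0,0,155],[0,0,0,0,0,0,155]]'
python3 - <<'E'
from h import *
shot('wrist','w19'); print(yawnow()[:2])
E
python3 - <<'E'
import sys;sys.argv=['x','w19']
from m4 import *
im,P=toolpts('w19');hsv=cv2.cvtColor(im,cv2.COLOR_RGB2HSV)
v,u=np.mgrid[:420,:560]
b=(hsv[...,0]>70)&(hsv[...,0]<105)&(hsv[...,1]>90)&(u>230)&(u<335)
for r in range(160,340,8):
    for lab,m in(('low',P[r][:,2]>40),('held',P[r][:,2]<5)):
        q=P[r][b[r]&m]
        if len(q)>12: print(lab,r,len(q),'x',q[:,0].mean().round(1),'y',q[:,1].min().round(1),q[:,1].max().round(1),'z',np.median(q[:,2]).round(1))
E
```

```text
time: 26.23
position: [0.503, 0.0197, 0.1369]
orientation: [-0.057, 3.14, 0.0]
ft_force: [-0.9, 0.2, -0.2]
width: 0.039
time: 26.9
position: [0.5168, 0.2587, 0.1349]
orientation: [0.057, -3.14, 0.0]
ft_force: [-0.1, -0.9, -0.4]
width: 0.039
time: 27.48
position: [0.5189, 0.295, 0.1347]
orientation: [0.055, -3.141, 0.001]
ft_force: [-0.6, 0.0, -1.0]
width: 0.0392
(array([518.94173705, 295.18541546, 134.75513878]), np.float64(-178.01182839741068))
low 176 52 x 24.8 y -16.3 21.9 z 89.5
low 184 54 x 18.8 y -17.2 22.0 z 89.5
low 192 53 x 12.7 y -16.5 22.2 z 89.4
low 200 36 x 6.6 y -16.6 22.2 z 89.4
held 216 90 x 26.7 y -18.7 20.4 z -10.2
held 224 88 x 23.1 y -18.8 19.9 z -10.2
held 232 87 x 19.3 y -18.3 20.2 z -10.3
held 240 87 x 15.5 y -18.5 20.5 z -10.4
held 248 89 x 11.6 y -19.4 20.8 z -10.3
held 256 58 x 7.7 y -19.0 20.3 z -10.4
held 264 35 x 3.6 y -18.6 20.2 z -10.4
held 272 25 x -0.5 y -18.5 20.4 z -10.4
held 280 23 x -4.6 y -18.6 20.5 z -10.6
held 288 24 x -9.0 y -18.8 20.3 z -10.2
held 296 30 x -13.9 y -18.6 20.0 z -10.3
held 304 51 x -18.4 y -18.4 20.5 z -10.1
held 312 78 x -23.5 y -18.0 20.1 z -10.2
held 320 78 x -28.4 y -18.6 20.4 z -10.2
held 328 76 x -33.7 y -18.3 20.3 z -10.1
```

View pics/w19.png

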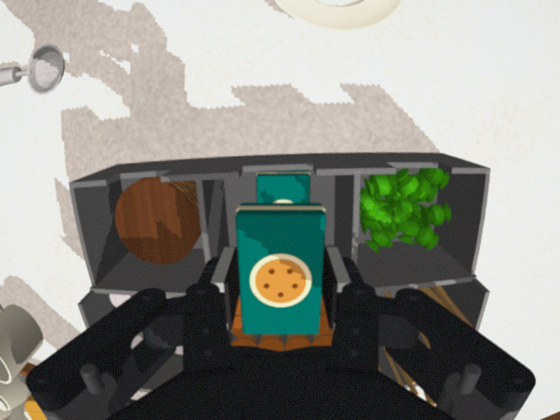

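The held packet is within 2 mm of the lower one in both directions, so I'll descend.

```bash
python3 -m pendant '[[0,0.5,10,0,0,0,155],[0,0,17,0,0,0,155],[0,0,17,0,0,0,155],[0,0,14,0,0,0,155],[0,0,8,0,0,0,155],[0,0,4,0,0,0,155],[0,0,0,0,0,0,155],[0,0,0,0,0,0,155]]'
python3 -m pendant '[[0,0,3,0,0,0,155],[0,0,3,0,0,0,155],[0,0,2,0,0,0,155],[0,0,0,0,0,0,155],[0,0,0,0,0,0,155]]'
```

```text
time: 28.2
position: [0.5192, 0.2969, 0.065]
orientation: [-0.057, 3.141, 0.0]
ft_force: [-0.2, 0.3, -0.1]
width: 0.0393
time: 28.62
position: [0.5188, 0.2969, 0.0568]
orientation: [0.057, -3.141, 0.0]
ft_force: [0.0, -0.2, -1.1]
width: 0.0388
```

```bash
python3 -m pendant '[[0,0,1,0,0,0,155],[0,0,0.7,0,0,0,155],[0,0,0,0,0,0,155],[0,0,0,0,0,0,155]]'
python3 -m pendant '[[0,0,0.5,0,0,0,155],[0,0,0,0,0,0,155],[0,0,0,0,0,0,155]]'
```

```text
time: 28.95
position: [0.5189, 0.2969, 0.0551]
orientation: [-0.057, 3.141, -0.0]
ft_force: [-0.2, 0.0, -0.1]
width: 0.039
time: 29.2
position: [0.5189, 0.297, 0.055]
orientation: [-0.057, 3.141, 0.0]
ft_force: [-2.5, -0.2, 2.6]
width: 0.0391
```

Contact at 2.6 N. I'll release with a smaller opening.

```bash
python3 -m pendant '[[0,0,0.2,0,0,0,134],[0,0,0,0,0,0,125],[0,0,0,0,0,0,117],[0,0,0,0,0,0,117],[0,0,0,0,0,0,117]]'
python3 -m pendant '[[0,0,-4,0,0,0,117],[0,0,-12,0,0,0,117],[0,0,-25,0,0,0,117],[0,0,-30,0,0,0,117],[0,0,-35,0,0,0,100],[0,0,-35,0,0,0,60],[0,0,0,0,0,0,0],[0,0,0,0,0,0,0]]'
python3 -m pendant '[[0,0,0,0,0,0,0],[0,0,0,0,0,0,0]]'
python3 - <<'E'
from h import *
shot('wrist','w20'); print(yawnow()[:2])
E
python3 m4.py w20 150 100
```

```text
time: 29.62
position: [0.5188, 0.2969, 0.0542]
orientation: [0.057, -3.141, 0.0]
ft_force: [0.7, -0.5, -0.4]
width: 0.0461
time: 30.28
position: [0.5212, 0.2981, 0.2004]
orientation: [-0.057, 3.134, 0.006]
ft_force: [0.5, 0.3, -0.2]
width: 0.0846
time: 30.45
position: [0.5179, 0.2964, 0.1942]
orientation: [0.057, -3.139, 0.002]
ft_force: [-0.5, -0.2, 0.1]
width: 0.0851
(array([517.67920883, 296.2932214 , 193.62697362]), np.float64(-177.9241930102411))
[ 258  164   47   73 3248] c [-6.   1.6] s [65. 40.] a 0.0 z 128.8
[ 234  260   71   36 1717] c [-74.2 -10.2] s [64.9 42.9] a 86.0 z 121.8
[ 185  262   37   56 1392] c [-90.9 -73.8] s [70.9 37.8] a 6.5 z 121.9
[  0 312  41  46 578] c [-190.4 -366.3] s [77.9 69.1] a 46.8 z 114.8
[  0 356  25  43 408] c [-334.4 -494.7] s [159.8  29.9] a 47.3 z 134.1
```

View pics/w20.png

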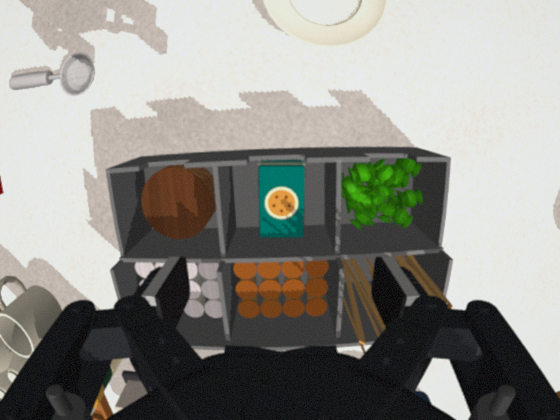

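The third packet is flat, with its top at about 64 mm and its centre at about (523.7, 297). I'll check the stack and carton with the side and top cameras before handing in.

```bash
python3 -m pendant '[[20,-25,-15,0,0,0,0],[20,-30,-15,0,0,0,0],[20,-30,-10,0,0,0,0],[20,-30,0,0,0,0,0],[0,0,0,0,0,0,0],[0,0,0,0,0,0,0]]'
python3 - <<'E'
from h import *
for c in('top','side','wrist'): shot(c,c+'9')
a=cv2.imread('pics/top9.png');b=cv2.imread('pics/side9.png');w=cv2.imread('pics/wrist9.png')
f=lambda i,s,k:cv2.resize(i[s],(400,300),interpolation=cv2.INTER_CUBIC)
o=np.vstack([np.hstack([f(a,np.s_[155:235,80:210],3),f(a,np.s_[165:275,285:400],3)]),np.hstack([f(b,np.s_[80:180,220:320],3),f(b,np.s_[210:290,230:340],3)])])
cv2.imwrite('pics/end.png',o)
z=np.load('pics/top9.npz')
im,W=world('top','top9');hsv=cv2.cvtColor(im,cv2.COLOR_RGB2HSV);v,u=np.mgrid[:420,:560]
def rect(m,l):
    p=W[m];p=p[~np.isnan(p).any(1)];r=cv2.minAreaRect((p[:,:2]*1000).astype(np.float32));print(l,len(p),np.round(r[0],1),np.round(r[1],1),round(r[2],1),np.median(p[:,2]).round(4))
teal=(hsv[...,0]>75)&(hsv[...,0]<100)&(hsv[...,1]>120)
rect(teal&(u>130)&(u<170)&(v>195)&(v<228),'stack top')
rect(teal&(u>310)&(u<360)&(v>172)&(v<265),'carton teal')
im,W=world('wrist','wrist9')
zz=np.load('pics/wrist9.npz')
E
```

```text
time: 31.0
position: [0.4417, 0.1778, 0.2341]
orientation: [0.054, -3.139, 0.001]
ft_force: [0.6, 0.5, 0.2]
width: 0.0854
stack top 0 [0. 0.] [0. 0.] 0.0 nan
carton teal 185 [ 597.8 -234. ] [38.2 63.6] 9.1 0.0224
  return _methods._mean(a, axis=axis, dtype=dtype,
  ret = ret.dtype.type(ret / rcount)
```

View pics/end.png

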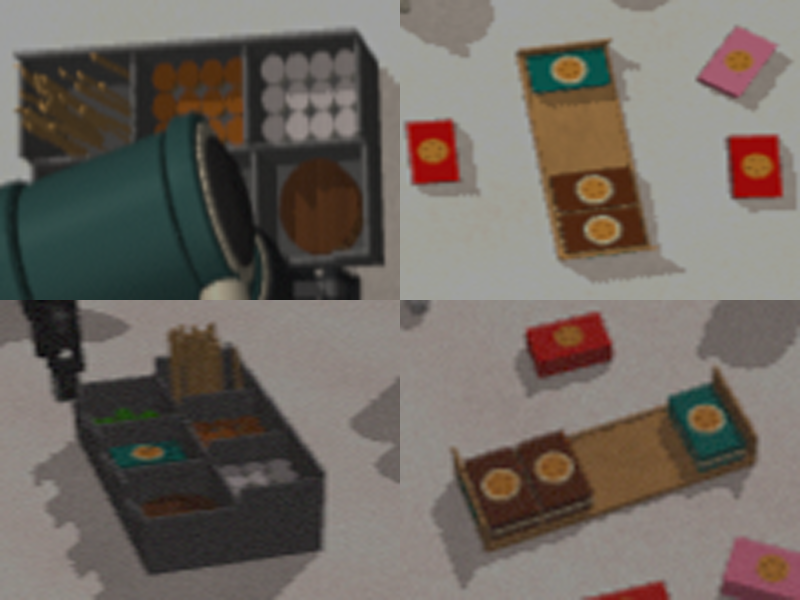

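View pics/wrist9.png

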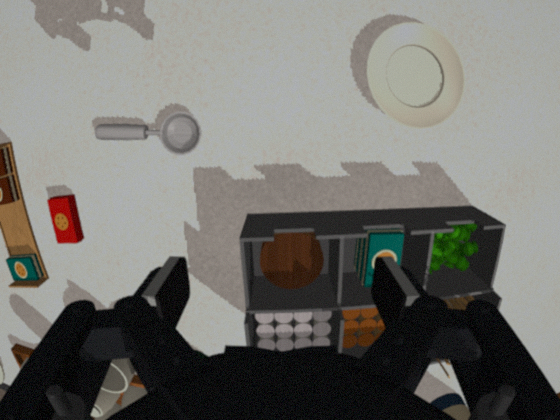

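Run:
```python
import cv2
a=cv2.imread('pics/wrist9.png');cv2.imwrite('pics/c9.png',cv2.resize(a[215:320,320:440],None,fx=5,fy=5,interpolation=cv2.INTER_CUBIC))
```

```text
(no output)
```

View pics/c9.png

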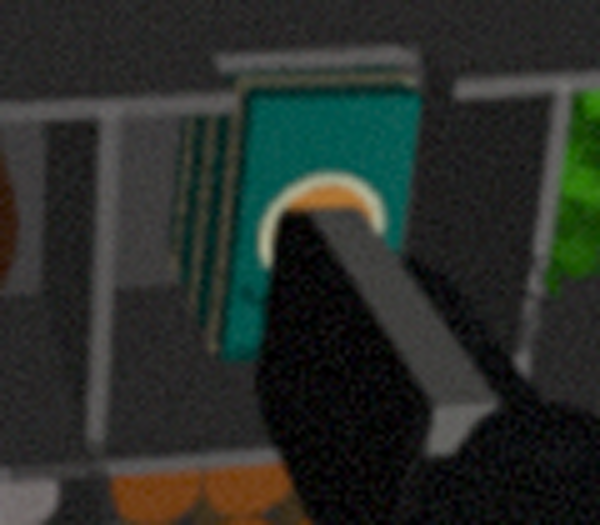

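The oblique crop shows three packets squarely stacked, with their layered edges parallel at (180–240, 230). In the carton, one teal and two brown packets lie flat. The robot touches nothing, so I'm handing in.

```bash
python3 -c "
from bench import robot
print(robot.read_state()['time']); print(robot.job_done())"
```

```text
31.15
the job is handed in; nothing more can be done
None
```

I added two teal packets from the carton to the pocket, so it now holds three. I handed the job in at 31.2 s of the 72 s allowed. No verdict is reported, so what follows is from my own checks.

Each packet was picked up by its ends, set on the bare counter, regripped across its width, lowered to light contact (about 3–4 N) and released.

**Last checks:**
- **Stack:** the wrist camera shows three flat, parallel layers. The top is at about 65 mm (64 expected). The top packet's centre is at about (523.7, 297) mm, 1–2 mm from where teal_0 was measured.
- **Carton:** the spare teal and both brown packets lie flat.
- **Bystanders:** those in view stand where they were; I compared them by eye and did not measure them.

**What was less clean:**
- On the first release a finger pressed the +y pocket wall with about 11 N. I opened less for the second, and it did not touch.
- The arm hid the stack from the top camera, so that check failed. I relied on the wrist and side views instead.

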